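# Put the colorimeter away after the lesson

## Task

Put the colorimeter away: raise the lock lever all the way, spin the filter wheel until its white-marked arm points straight up, and lower the lever fully again; the wheel must never be turned while the lever is down. Only then press the black cover of the cell chamber down, twist it anticlockwise about a quarter turn to free it from its lugs, lift it off and leave it right way up in the middle of the cork mat, so that the chamber can dry. Every sample jar on the bench must end standing upright on the floor of the wooden tray, and the two beakers must not be knocked over or pushed out of place.

Things in the scene. Friction and masses are not known exactly. Their poses are not given: they have to be found in the camera images.
- lever (a joint): lock lever of the filter wheel: angle in rad, 0 = level (down, wheel locked), 1.0 = fully raised (upper stop). Stiff: it stays where it is left; about 2 N at its ball moves it.
- lever_ball (a point): centre of the black ball, 22 mm in diameter, at the free end of the steel lock lever (rod 12 mm thick) on the left part of the colorimeter. With the lever level the ball is 130 mm above the bench, 40 mm above the instrument's flat deck, and can be pinched across the instrument's y axis.
- lever_pivot (a point): middle of the lever's hinge, between two grey cheeks; the hinge runs along the instrument's y axis. The lever reaches 95 mm from here to the ball, towards the instrument's front (-x of the instrument) when level, and turns up from there. Axes as those of the instrument.
- wheel (a joint): turn of the filter wheel in rad about the instrument's x axis, without stops: at 0 (or any whole turn) the white-marked arm points straight up; growing values carry the top of the wheel towards the instrument's right (-y). About 2 N at an arm's end moves it; it stays where it is left.
- mark (a point): outer end of the wheel's white-marked arm, 73 mm from the axle; its own z axis points from the axle out along that arm (straight up when the mark is at the top).
- axle (a point): centre of the filter wheel, 100 mm above the bench; axes as the instrument's. Black upright wheel facing the robot: hub disc 80 mm diameter, 20 mm thick, six straight arms with round ends, 60 degrees apart, 16-18 mm wide, 22 mm thick, reaching 73 mm from the axle. Its lower part is hidden in the housing. One arm only has a white line, on its end and faces.
- colorimeter: fixed white bench instrument, 180 (x) by 400 (y) by 90 mm high; origin under its centre, x to its back, y to its left as seen from the robot, z up. The flat deck is 90 mm high; wheel, lever and covered cell chamber stand on it.
- chamber (a point): centre of the cell chamber's mouth at deck height, right part of the instrument; axes as the instrument's. Square chamber 60 mm wide with a sprung floor, which holds the locked cover up against two steel lugs left and right of it (21 mm high, roofs from 45 mm outward). Locked, the cover's axes equal the instrument's and its ears are under the lugs, where teeth stop it from turning.
- cover_ear (a point): outer end of one ear of the cover, 56 mm from its axis along its y. Pressed down 5 to 9 mm (5 to 9 N; 9 mm is the stop) the cover turns anticlockwise seen from above, never clockwise; turned 55 degrees or more it is clear of the lugs and lifts out of the chamber (2 mm side play).
- cover_grip (a point): in the grip bar of the round black cover, 58 mm over its underside; z up, y along the grip bar and the two ears. From below: spigot 56 mm diameter, 25 mm high; disc 82 mm diameter, 14 mm high, with ears out to 56 mm; grip bar 66 mm long (y), 16 mm thick (x), from 39 to 73 mm above the underside. 150 g. Locked, this point is 42 mm above the deck.
- mat_top (a point): centre of the upper face of the fixed round cork mat, 140 mm diameter, 4 mm thick.
- tray_floor (a point): centre of the inner floor, 6 mm above the bench, of the fixed open wooden tray: 150 by 150 mm outside, 138 by 138 mm inside, walls 6 mm thick, 28 mm high over the bench; axes along its sides.
- jar0_mid (a point): centre of a sample jar (brown glass, white lid), upright cylinder 50 mm in diameter, 62 mm high, about 120 g, heavy base; z along its axis. Absent in some starts.
- jar1_mid (a point): centre of a sample jar (brown glass, white lid), upright cylinder 50 mm in diameter, 62 mm high, about 120 g, heavy base; z along its axis. Absent in some starts.
- jar2_mid (a point): centre of a sample jar (brown glass, white lid), upright cylinder 50 mm in diameter, 62 mm high, about 120 g, heavy base; z along its axis. Absent in some starts.
- jar3_mid (a point): centre of a sample jar (brown glass, white lid), upright cylinder 50 mm in diameter, 62 mm high, about 120 g, heavy base; z along its axis. Absent in some starts.
- beaker: glass beaker, 60 mm wide, 75 mm high; a bystander; origin at the centre of its underside.
- beaker_small: glass beaker, 52 mm wide, 60 mm high; a bystander; origin at the centre of its underside.
There are look-alikes about, which are no part of the job. Of the things shaped like the part that bears cover_ear, the black one is meant.

How it is judged:
By the outcome, as a careful person would: the job done as asked, in the order asked, and still so for the second after the job is handed in, with the robot touching nothing.
Of jar0, jar1, jar2, jar3 only 2 to 4 are there at a start; the rules pass over those that are not, and their reading is None.
At some moment in a run one of jar0, jar1, jar2, jar3 may be knocked a few centimetres aside while the robot is not near it.
Once in a run the grip may slacken for a moment while it holds something.
It also fails if it takes over 210 s, if anything falls off the work surface, if the arm or the gripper's body presses on something with over 40 N, if the wrist force passes 120 N, or if a joint passes its speed limit or range.

## Robot

A 6-joint arm with a two-finger parallel gripper is mounted at the origin on the work surface. World frame = base frame: x ahead of the robot, y to its left, z up, the work surface at z = 0. Lengths are in m, angles in degrees, forces in N, time in s.
With the tool pointing down it reaches from about 0.25 to 0.725 m from the base axis. Payload 9.7 kg.
Tool frame: the origin (TCP) lies at the very end of the fingers, on their centre line; the grasp point (between the pads) lies 19 mm behind it; z points along the fingers, y is the line along which they close (so a half turn about z gives the same grasp; the last joint's range is limited). The gripper opens to 85 mm and grips with 20 to 120 N. Pads are 22 mm wide; open, the fingers measure 114 mm over their backs; the gripper's body (76 mm by 85 mm) begins 54 mm behind the grasp point. The pads swing forward as they close: fully open they stand 13 mm farther back than shut.
Start: joints at [-76.203, 4.979, 10.078, 95.1, 0, 90], TCP at [0.131, -0.534, 0.231] pointing down, gripper open.
Joint ranges: [-179.16, 179.16], [-48.56, 103.87], [-65.8, 70.77], [-126.05, 130.52], [-82.76, 87.17], [-180, 180]. Speed limits (degrees/s): [127.2, 127.2, 147.25, 180, 180, 180].

## Interface

Orientations are given as [roll, pitch, yaw] about the fixed x, y, z axes, in that order (R = Rz(yaw) Ry(pitch) Rx(roll)).
In Python, from workcell import bot gives the robot as it stands.
- The arm moves only by the tool arm_command, never from a script. Its argument "series" is a list of rows, each a list of 4 numbers: the shift along the tool's x, y, z in m, then the turn about the tool's z in rad. A call has exactly 5 rows; each row is the pose to reach, as a shift and turn from the pose commanded when the call began, along the tool's axes at that moment; what a row does not reach only later rows make up. A row lasts 1/10 s, in which the tool goes at most 50 mm and 8.59 degrees, less where a joint would pass 70% of its speed; a pose out of reach is approached as far as the arm can. A call with a gripper value outside its range is refused whole. "hand" is the finger opening in m, from 0 to 0.0854, set as the call begins (left out, the last holds). The fingers move at their own pace and stop on an object; "grip_force" is the grip in N (left out, the last holds). Time passes only in rows, so rows that repeat a pose let the fingers close, or fill a call up. It gives the time, the measured TCP pose, the force, the opening and the grip force at its end, in the units of the state.
- bot.get_obs(): the state, without advancing time (a new reading comes with each control period).
- bot.camera(name): name is "side" or "top" or "wrist"; returns a dict with "color" (384x512x3 uint8, blue, green, red), "camera_matrix" (3x3 intrinsics, pixels), "xyz" and "orientation" of the camera in the world; the wrist camera has in their place "T_tool_cam" (4x4, takes a point from camera to tool coordinates, whose origin is the TCP and whose axes are the flange's). Camera axes: x right, y up, looking along -z (the intrinsics and any distortion apply to the point x, -y, -z); pixel columns grow to the right and rows downward; lengths in m; the calibration is good to about 2 mm. A picture is of the moment at which its call begins: read the wrist's pose just before it. There is no depth.
- bot.job_done(): hands the job in; it is judged then, once.
Trained networks look in the newest picture that a camera, given by its name, has taken for a name from the list of things; names that differ only in an ending like _2 or _b are one class to them, and where a whole thing is asked for, a point or a joint stands for the part that bears it (a point fixed in the world has none). Each returns a list of dicts, best first, with "confidence" (0 to 1); they miss things now and then, are a little off and sometimes report something else, mostly with a low value. They report only what shows in the picture. A call takes as long as a camera call. They do not tell look-alikes from the thing itself.
- bot.find_in(camera, target): "location" ([column, row] in pixels, amid what is visible of it).
- bot.mark_of(camera, target): "location" ([column, row] in pixels: a listed point, or the origin of a listed thing).
The state is a dict: "time": time; "q": joint angles; "qd": joint speeds; "joint_efforts": joint torques, N m; "ee_pos": TCP position; "tcp_rot": TCP orientation; "wrist_force": force on the tool from outside, world axes, zero at the start; "torque": the same for the moment, N m; "opening": finger opening in m; "grasp_force": force on a finger pad.
Only numpy, scipy, OpenCV 4.12 (cv2) and the standard library are available. Lean on these libraries where they do the work, as an engineer would, in place of code of your own. Each camera call takes 0.05 s, during which the arm holds its last target. There are 200 camera calls.

## Working session

There is one attempt and no reset: what is moved stays moved. The work goes in short steps, Python scripts to look and compute and a tool call to move; the robot and the scene stay as the last step left them, time stands still between calls to the robot, and variables do not carry over. Pictures are saved under pics/ and viewed, at most 14 in all, crops included, and the job is handed in when it is done.

Besides the shell and the picture viewer there is one more tool, called after ">>>" as name([rows], argument=value, ...), one row to a line, values as JSON. arm_command: Moves the arm, as the interface text tells. Its arguments: {"type":"object","properties":{"series":{"type":"array"},"hand":{"type":"number"},"grip_force":{"type":"number"}},"required":["series"]}

```bash
ls; mkdir -p pics; cat > h.py <<'E'
import numpy as np, cv2
from scipy.spatial.transform import Rotation as R
from workcell import bot
def cam(name,save=None):
    o=bot.get_obs(); c=bot.camera(name)
    if name=='wrist':
        T=np.eye(4);T[:3,3]=o['ee_pos'];T[:3,:3]=R.from_euler('xyz',o['tcp_rot'],degrees=True).as_matrix()
        T=T@np.array(c['T_tool_cam'])
    else:
        T=np.eye(4);T[:3,3]=c['xyz'];ori=np.array(c['orientation'])
        T[:3,:3]=ori if ori.shape==(3,3) else R.from_euler('xyz',ori,degrees=True).as_matrix()
    c['T']=T;c['K']=np.array(c['camera_matrix'])
    if save: cv2.imwrite('pics/'+save,c['color'])
    return c
def ray(c,px):
    v=np.linalg.inv(c['K'])@[px[0],px[1],1]; d=c['T'][:3,:3]@[v[0],-v[1],-v[2]]
    return c['T'][:3,3],d/np.linalg.norm(d)
def onz(c,px,z):
    o,d=ray(c,px); return o+d*(z-o[2])/d[2]
def tri(*cp):
    A=np.zeros((3,3));b=np.zeros(3)
    for c,p in cp:
        o,d=ray(c,p);M=np.eye(3)-np.outer(d,d);A+=M;b+=M@o
    return np.linalg.solve(A,b)
def proj(c,P):
    p=c['T'][:3,:3].T@(np.array(P)-c['T'][:3,3]);q=c['K']@[p[0],-p[1],-p[2]];return q[:2]/q[2]
E
python3 - <<'E'
from h import *
print(bot.get_obs())
for n in ['side','top','wrist']:
    c=cam(n,n+'0.png'); print(n,{k:v for k,v in c.items() if k not in('color','K')})
    for t in ['lever_ball','lever_pivot','mark','axle','colorimeter','chamber','cover_ear','cover_grip','mat_top','tray_floor','jar0_mid','beaker','beaker_small']:
        print(t,[(np.round(d['location']).astype(int).tolist(),round(d['confidence'],2)) for d in bot.mark_of(n,t)][:6])
E
```

```text
pics
{'time': 0.0, 'q': array([-7.62038284e+01,  5.01041037e+00,  1.00358272e+01,  9.51031689e+01,
        1.37876021e-03,  8.99997230e+01]), 'qd': array([-0.04044126, -0.05957547, -0.06325039,  0.15003832,  0.11677836,
       -0.026321  ]), 'joint_efforts': array([-3.83158665e-03, -5.20387387e+01,  4.64802432e+01,  1.62730302e-02,
       -2.75606089e-05,  1.31642076e-05]), 'ee_pos': array([ 0.131105  , -0.53388919,  0.23060202]), 'tcp_rot': array([-1.79922248e+02, -1.37913478e-03,  1.37964467e+01]), 'wrist_force': array([-0.42627569,  0.29063133,  0.12126756]), 'torque': array([ 0.0115248 , -0.01735896, -0.03033524]), 'grasp_force': 0.0, 'opening': 0.08551129768107692}
side {'camera_matrix': array([[441.27346698,   0.        , 257.45461598],
       [  0.        , 441.27346698, 193.36045263],
       [  0.        ,   0.        ,   1.        ]]), 'xyz': array([0.02480297, 1.11533574, 0.9116244 ]), 'orientation': array([ 5.86349120e+01,  3.35845377e-02, -1.57808774e+02]), 'T': array([[-9.25928273e-01,  1.96124914e-01, -3.22787626e-01,
         2.48029681e-02],
       [-3.77698940e-01, -
[... 2444 characters left out ...]
3],
       [-1.68625188e-04,  2.77436730e-01, -9.60743895e-01,
        -1.41359344e-01],
       [ 0.00000000e+00,  0.00000000e+00,  0.00000000e+00,
         1.00000000e+00]]), 'T': array([[ 2.37650632e-01,  9.33226431e-01,  2.69463552e-01,
         1.98281382e-01],
       [-9.71350686e-01,  2.28280562e-01,  6.60744313e-02,
        -5.16351549e-01],
       [ 1.49114712e-04, -2.77446236e-01,  9.60741153e-01,
         3.72653197e-01],
       [ 0.00000000e+00,  0.00000000e+00,  0.00000000e+00,
         1.00000000e+00]])}
lever_ball []
lever_pivot []
mark []
axle []
colorimeter []
chamber []
cover_ear [([252, 18], 0.69)]
cover_grip []
mat_top []
tray_floor []
jar0_mid []
beaker []
beaker_small []
```

```bash
python3 - <<'E'
from h import *
a=cv2.imread('pics/top0.png');b=cv2.imread('pics/side0.png')
cv2.imwrite('pics/topc.png',cv2.resize(a[90:290,110:430],None,fx=2.5,fy=2.5,interpolation=3))
cv2.imwrite('pics/sidec.png',cv2.resize(b[130:350,130:400],None,fx=2.7,fy=2.7,interpolation=3))
E
```

```text
(no output)
```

View pics/topc.png

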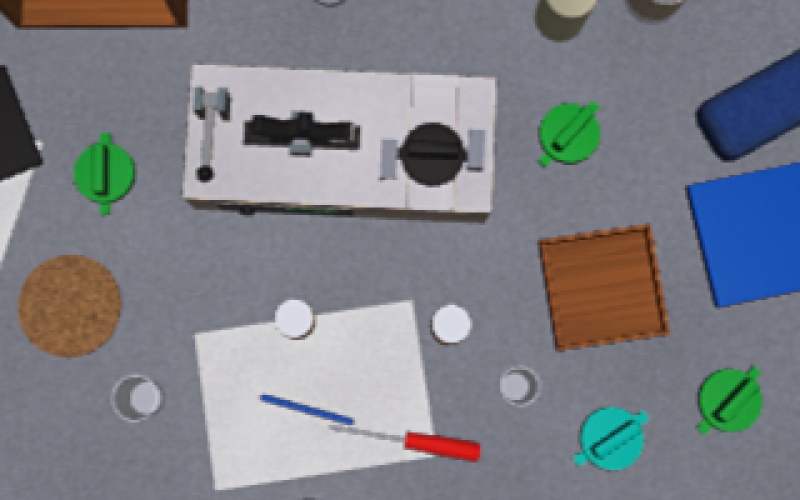

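View pics/sidec.png

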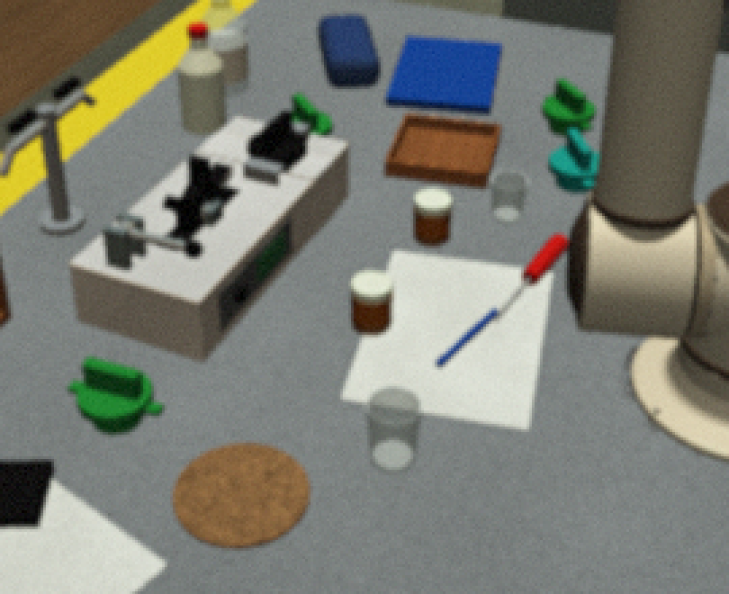

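```bash
python3 - <<'E'
from h import *
t=cam('top');s=cam('side')
f=lambda x,y:(110+x/2.5,90+y/2.5); g=lambda x,y:(130+x/2.7,130+y/2.7)
C=[onz(t,f(*p),.09) for p in [(192,66),(497,78),(491,213),(186,201)]]
for c in C: print('corner',c.round(4))
m=np.mean(C,0); print('ctr',m, 'sizes',np.linalg.norm(C[0]-C[1]),np.linalg.norm(C[1]-C[2]))
for a,b in ((C[0],C[1]),(C[3],C[2])): d=a-b; print('yaw of y',np.degrees(np.arctan2(d[1],d[0]))-90)
print('ball',tri((t,f(205,173)),(s,g(194,249))))
print('mat',onz(t,f(70,305),.004),onz(s,g(241,495),.004))
print('tray',[onz(t,f(*p),.028).round(4) for p in [(540,241),(651,226),(668,333),(557,350)]])
for n,a,b in [('jarA',(294,319),(371,285)),('jarB',(452,324),(433,200))]: print(n,tri((t,f(*a)),(s,g(*b))),onz(t,f(*a),.062))
print('bk',onz(t,f(146,398),.0),onz(s,g(392,458),.0),onz(t,f(513,386),0),onz(s,g(507,210),0))
print('cover',tri((t,f(432,152)),(s,g(280,137))))
print('mark',tri((t,f(353,132)),(s,(214,188))))
for n in ['top','side']:
  for q in ['jar0_mid','jar1_mid']: print(n,[(np.round(d['location']),round(d['confidence'],2)) for d in bot.find_in(n,q)])
a=cv2.imread('pics/top0.png'); cv2.imwrite('pics/t1.png',a)
E
```

```text
corner [0.7548 0.1752 0.09  ]
corner [ 0.7366 -0.2242  0.09  ]
corner [ 0.558  -0.2133  0.09  ]
corner [0.5754 0.1798 0.09  ]
ctr [ 0.6561977  -0.02065497  0.09      ] sizes 0.3998133098397026 0.17902405495380808
yaw of y -2.6065191058894754
yaw of y -2.5346309119043013
ball [0.60406535 0.14965177 0.12935312]
mat [0.44837145 0.34901288 0.004     ] [0.44643594 0.35949165 0.004     ]
tray [array([ 0.5297, -0.2845,  0.028 ]), array([ 0.5494, -0.4336,  0.028 ]), array([ 0.4062, -0.4509,  0.028 ]), array([ 0.3843, -0.3036,  0.028 ])]
jarA [0.42647764 0.04268637 0.05401054] [0.42440008 0.04161372 0.062     ]
jarB [ 0.41843196 -0.16345216  0.05401727] [ 0.41712158 -0.16314861  0.062     ]
bk [0.32336942 0.24413136 0.        ] [0.32403722 0.24962275 0.        ] [ 0.33755014 -0.24793533  0.        ] [ 0.34028074 -0.25822609  0.        ]
cover [ 0.63066536 -0.13723688  0.11904933]
mark [ 0.65518542 -0.03646052  0.13778596]
top [(array([288., 224.]), 0.69)]
top [(array([233., 216.]), 0.46), (array([164., 251.]), 0.4)]
side [(array([292., 212.]), 0.86)]
side [(array([264., 241.]), 0.76), (array([320., 200.]), 0.63), (array([235., 183.]), 0.43)]
```

View pics/t1.png

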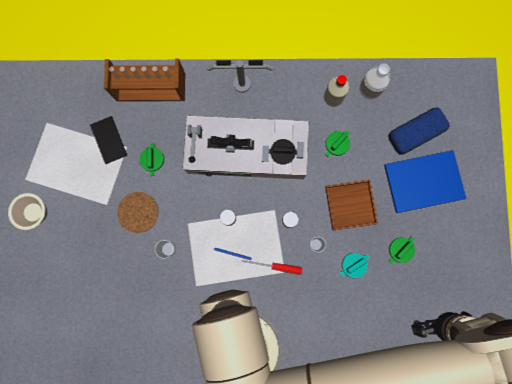

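>>> arm_command([
  [0.18,-0.165,-0.1,0],
  [0.18,-0.165,-0.1,0],
  [0.18,-0.165,-0.1,0],
  [0.18,-0.165,-0.1,0],
  [0.18,-0.165,-0.1,0],
])

```text
time: 2.9
ee_pos: [0.26, -0.34, 0.3269]
tcp_rot: [180.0, -0.0, 13.8]
wrist_force: [0.9, 0.9, -0.0]
opening: 0.0854
grasp_force: 0.0
```

>>> arm_command([
  [0.18,-0.165,0,0],
  [0.18,-0.165,0,0],
  [0.18,-0.165,0,0],
  [0.18,-0.165,0,0],
  [0.18,-0.165,0,0],
])

```text
time: 3.4
ee_pos: [0.3957, -0.1363, 0.3263]
tcp_rot: [180.0, -0.0, 13.8]
wrist_force: [0.8, -2.0, 0.2]
opening: 0.0854
grasp_force: 0.0
```

>>> arm_command([
  [0.18,-0.165,0,0.286],
  [0.18,-0.165,0,0.286],
  [0.18,-0.165,0,0.286],
  [0.18,-0.165,0,0.286],
  [0.18,-0.165,0,0.286],
])

```text
time: 3.9
ee_pos: [0.52, 0.0101, 0.3258]
tcp_rot: [-178.6, 0.0, 0.4]
wrist_force: [0.8, -0.4, 1.0]
opening: 0.0855
grasp_force: 0.0
```

>>> arm_command([
  [0,0,0,0],
  [0,0,0,0],
  [0,0,0,0],
  [0,0,0,0],
  [0,0,0,0],
])

```text
time: 4.4
ee_pos: [0.5185, 0.0072, 0.3266]
tcp_rot: [-178.6, -0.0, 0.1]
wrist_force: [-0.2, 0.1, 1.2]
opening: 0.0854
grasp_force: 0.0
```

>>> arm_command([
  [0.03,-0.09,0,0.046],
  [0.03,-0.09,0,0.046],
  [0.03,-0.09,0,0.046],
  [0.03,-0.09,0,0.046],
  [0.03,-0.09,0,0.046],
])

```text
time: 4.9
ee_pos: [0.5504, 0.0349, 0.3282]
tcp_rot: [-176.5, 0.2, 1.9]
wrist_force: [0.3, -0.1, 0.1]
opening: 0.0853
grasp_force: 0.0
```

```bash
cat > wr.py <<'E'
from h import *
import sys
def shot(tag,ts):
    c=cam('wrist',tag+'.png'); o=bot.get_obs(); print(o['q'].round(1),o['ee_pos'].round(4),o['tcp_rot'].round(2))
    for t in ts: print(t,[(np.round(d['location'],1).tolist(),round(d['confidence'],2)) for d in bot.mark_of('wrist',t)][:4])
    np.save(tag+'.npy',c['T']); return c
if __name__=='__main__': shot(sys.argv[1],sys.argv[2:])
E
python3 wr.py w1 lever_ball lever_pivot mark axle cover_ear cover_grip chamber
```

```text
[  1.8   9.   25.5 106.7   3.5 179.9] [0.5503 0.0349 0.3283] [-176.5     0.18    1.88]
lever_ball [([169.1, 115.5], 0.87)]
lever_pivot [([172.4, 19.6], 0.72), ([279.0, 65.5], 0.47)]
mark [([341.5, 71.4], 0.82)]
axle [([277.9, 65.1], 0.56)]
cover_ear [([376.0, 96.1], 0.86), ([99.3, 133.3], 0.81)]
cover_grip [([81.0, 95.8], 0.8), ([438.4, 97.5], 0.64)]
chamber []
```

>>> arm_command([
  [0,0.15,0,0],
  [0,0.15,0,0],
  [0,0.15,0,0],
  [0,0.15,0,0],
  [0,0.15,0,0],
])

```text
time: 5.8
ee_pos: [0.5551, -0.1161, 0.3188]
tcp_rot: [-176.5, 0.2, 1.7]
wrist_force: [-0.1, 0.1, 0.8]
opening: 0.0858
grasp_force: 0.0
```

```bash
python3 wr.py w2 lever_ball lever_pivot mark axle cover_ear cover_grip chamber
python3 -c "
import cv2,numpy as np
cv2.imwrite('pics/w12.png',cv2.resize(np.vstack([cv2.imread('pics/w%d.png'%i)[:300] for i in (1,2)]),None,fx=1,fy=1))"
```

```text
[-13.4  11.8  27.7 107.    3.3 164.8] [ 0.5552 -0.1151  0.3191] [-176.48    0.18    1.8 ]
lever_ball [([35.3, 117.1], 0.83)]
lever_pivot [([22.9, 17.3], 0.78)]
mark [([301.6, 245.2], 0.68), ([197.9, 70.7], 0.67)]
axle [([146.7, 65.8], 0.97), ([300.2, 247.0], 0.7)]
cover_ear [([245.9, 94.0], 0.95), ([473.8, 33.4], 0.75), ([199.7, 69.6], 0.51), ([171.7, 231.0], 0.33)]
cover_grip [([453.5, 66.1], 0.64), ([295.0, 96.1], 0.6)]
chamber [([211.4, 78.1], 0.46)]
```

View pics/w12.png

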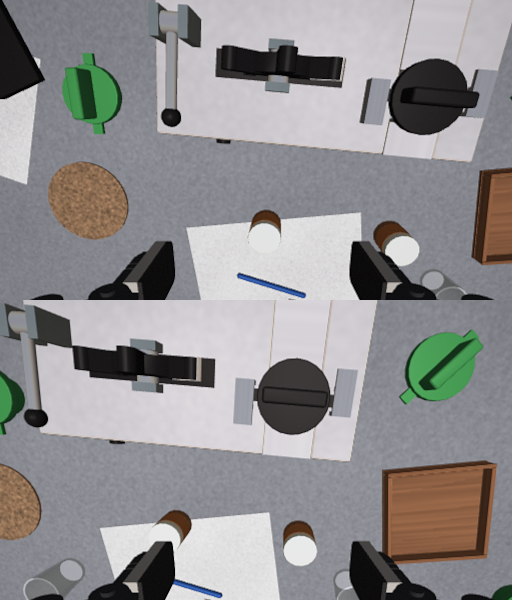

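>>> arm_command([
  [0,0,0,-0.15],
  [0,0,0,-0.3],
  [0,0,0,-0.45],
  [0,0,0,-0.6],
  [0,0,0,-0.74],
])

```text
time: 6.7
ee_pos: [0.5553, -0.1145, 0.3192]
tcp_rot: [-177.3, -2.3, 44.6]
wrist_force: [0.9, -1.0, 0.3]
opening: 0.0856
grasp_force: 0.0
```

>>> arm_command([
  [0,0,0,-0.15],
  [0,0,0,-0.3],
  [0,0,0,-0.45],
  [0,0,0,-0.6],
  [0,0,0,-0.74],
])

```text
time: 7.2
ee_pos: [0.5553, -0.1145, 0.3192]
tcp_rot: [-179.5, -3.5, 87.0]
wrist_force: [0.6, 0.4, 0.7]
opening: 0.0854
grasp_force: 0.0
```

```bash
python3 - <<'E'
from h import *
o=bot.get_obs();print(o['q'].round(2),o['tcp_rot'],o['ee_pos'])
def CT(n):
    c={'T':np.load(n+'.npy'),'K':np.array([[297.09,0,261.78],[0,297.09,191.86],[0,0,1]])};return c
a,b=CT('w1'),CT('w2')
for n,p,q in [('ball',(170.5,117),(36,117.5)),('pivot',(172.4,19.6),(22.9,17.3)),('axle',(279,65.1),(146.7,65.8)),('mark',(341.5,71.4),(200,70)),('grip',(438.4,97.5),(295,96.1)),('jarAmid',(266,226),(172,227)),('jarBlid',(401,250),(300,248)),('hubtop',(285,50),(129,348))]:
    print(n,tri((a,p),(b,q)).round(4))
E
```

```text
[-13.33  11.77  27.65 106.96   3.34  79.6 ] [-179.53654444   -3.47710116   87.024304  ] [ 0.55530253 -0.1144794   0.3191843 ]
ball [0.6034 0.1524 0.1316]
pivot [0.7015 0.1438 0.1352]
axle [0.6637 0.0335 0.1012]
mark [ 0.6575 -0.0339  0.1226]
grip [ 0.6337 -0.1363  0.1293]
jarAmid [0.4327 0.0436 0.0275]
jarBlid [ 0.4196 -0.16    0.0552]
hubtop [ 0.5989 -0.0297  0.409 ]
```

>>> arm_command([
  [0,0,0,-0.15],
  [0,0,0,-0.3],
  [0,0,0,-0.45],
  [0,0,0,-0.6],
  [0,0,0,-0.74],
])

```text
time: 7.7
ee_pos: [0.5553, -0.1145, 0.3192]
tcp_rot: [178.0, -2.9, 129.5]
wrist_force: [0.5, 1.0, -0.4]
opening: 0.0853
grasp_force: 0.0
```

>>> arm_command([
  [0,0,0,-0.15],
  [0,0,0,-0.3],
  [0,0,0,-0.45],
  [0,0,0,-0.6],
  [0,0,0,-0.74],
])

```text
time: 8.2
ee_pos: [0.5553, -0.1145, 0.3192]
tcp_rot: [176.6, -0.8, 171.9]
wrist_force: [-0.1, 1.2, -0.1]
opening: 0.0853
grasp_force: 0.0
```

>>> arm_command([
  [0,0,0,-0.15],
  [0,0,0,-0.3],
  [0,0,0,-0.45],
  [0,0,0,-0.6],
  [0,0,0,-0.74],
])

```text
time: 8.7
ee_pos: [0.5553, -0.1145, 0.3192]
tcp_rot: [177.0, 1.7, -145.8]
wrist_force: [-1.2, -0.4, -0.8]
opening: 0.0853
grasp_force: 0.0
```

>>> arm_command([
  [0,0,0,-0.15],
  [0,0,0,-0.3],
  [0,0,0,-0.45],
  [0,0,0,-0.6],
  [0,0,0,-0.74],
])

```text
time: 9.2
ee_pos: [0.5553, -0.1145, 0.3192]
tcp_rot: [178.9, 3.3, -103.4]
wrist_force: [0.1, 0.2, -0.4]
opening: 0.0853
grasp_force: 0.0
```

>>> arm_command([
  [0,0,0,-0.15],
  [0,0,0,-0.3],
  [0,0,0,-0.45],
  [0,0,0,-0.6],
  [0,0,0,-0.74],
])

```text
time: 9.7
ee_pos: [0.5553, -0.1145, 0.3192]
tcp_rot: [-178.6, 3.2, -60.9]
wrist_force: [0.2, 0.7, -0.3]
opening: 0.0854
grasp_force: 0.0
```

>>> arm_command([
  [0,0,0,-0.15],
  [0,0,0,-0.3],
  [0,0,0,-0.45],
  [0,0,0,-0.6],
  [0,0,0,-0.74],
])

```text
time: 10.2
ee_pos: [0.5553, -0.1145, 0.3192]
tcp_rot: [-176.8, 1.4, -18.5]
wrist_force: [-0.2, 0.6, -0.4]
opening: 0.0852
grasp_force: 0.0
```

>>> arm_command([
  [0,0,0,-0.12],
  [0,0,0,-0.2],
  [0,0,0,-0.2],
  [0,0,0,-0.2],
  [0,0,0,-0.2],
])

```text
time: 10.7
ee_pos: [0.5601, -0.0877, 0.3191]
tcp_rot: [-177.8, 0.8, -10.1]
wrist_force: [0.9, 0.2, -0.1]
opening: 0.0854
grasp_force: 0.0
```

```bash
python3 -c "
from h import *
o=bot.get_obs();print(o['q'].round(2),o['tcp_rot'],o['ee_pos'])"
```

```text
[ -10.     11.44   27.28  106.61    2.2  -179.95] [-177.79970034    0.76564929  -10.05597516] [ 0.56008956 -0.08768971  0.31910833]
```

>>> arm_command([
  [0,0,0,-0.15],
  [0,0,0,-0.15],
  [0,0,0,-0.15],
  [0,0,0,-0.15],
  [0,0,0,-0.15],
])

```text
time: 11.2
ee_pos: [0.5636, -0.0484, 0.3191]
tcp_rot: [-179.5, 0.5, -5.2]
wrist_force: [0.1, 0.6, -0.2]
opening: 0.0852
grasp_force: 0.0
```

```bash
python3 -c "
from h import *
o=bot.get_obs();print(o['q'].round(2),o['tcp_rot'],o['ee_pos'])"
```

```text
[  -5.18   10.98   26.77  106.28    0.53 -179.95] [-179.46657083    0.48972372   -5.23421143] [ 0.56364731 -0.04842763  0.31905298]
```

>>> arm_command([
  [0,0,0,-0.05],
  [0,0,0,-0.05],
  [0,0,0,-0.05],
  [0,0,0,-0.05],
  [0,0,0,-0.05],
])

```text
time: 11.7
ee_pos: [0.5645, -0.0342, 0.3191]
tcp_rot: [180.0, 0.5, -3.5]
wrist_force: [-0.7, 0.8, 0.1]
opening: 0.0853
grasp_force: 0.0
```

>>> arm_command([
  [0,0,0,0.15],
  [0,0,0,0.3],
  [0,0,0,0.45],
  [0,0,0,0.6],
  [0,0,0,0.74],
])

```text
time: 12.2
ee_pos: [0.5645, -0.0343, 0.3191]
tcp_rot: [179.7, 0.3, -46.3]
wrist_force: [-0.5, 0.4, 0.2]
opening: 0.0854
grasp_force: 0.0
```

>>> arm_command([
  [0,0,0,0.15],
  [0,0,0,0.3],
  [0,0,0,0.45],
  [0,0,0,0.6],
  [0,0,0,0.74],
])

```text
time: 12.7
ee_pos: [0.5645, -0.0343, 0.3191]
tcp_rot: [179.5, 0.0, -88.7]
wrist_force: [-0.4, 0.2, -0.5]
opening: 0.0855
grasp_force: 0.0
```

>>> arm_command([
  [0,0,0,0.15],
  [0,0,0,0.3],
  [0,0,0,0.45],
  [0,0,0,0.6],
  [0,0,0,0.74],
])

```text
time: 13.2
ee_pos: [0.5645, -0.0343, 0.3191]
tcp_rot: [179.7, -0.3, -131.1]
wrist_force: [0.1, 0.3, -0.4]
opening: 0.0853
grasp_force: 0.0
```

>>> arm_command([
  [0,0,0,0.15],
  [0,0,0,0.3],
  [0,0,0,0.45],
  [0,0,0,0.6],
  [0,0,0,0.74],
])

```text
time: 13.7
ee_pos: [0.5645, -0.0343, 0.3191]
tcp_rot: [179.9, -0.5, -173.5]
wrist_force: [-0.5, -0.3, 0.1]
opening: 0.0855
grasp_force: 0.0
```

```bash
cat >> h.py <<'E'
def go(x,y,z,yaw=None):
    o=bot.get_obs(); p=np.radians(o['tcp_rot'][2]); d=np.array([x,y,z])-o['ee_pos']
    t=0 if yaw is None else -((np.radians(yaw)-p+np.pi)%(2*np.pi)-np.pi)
    print('tool shift',round(d[0]*np.cos(p)+d[1]*np.sin(p),4),round(d[0]*np.sin(p)-d[1]*np.cos(p),4),round(-d[2],4),'turn',round(t,3))
E
python3 -c "
from h import *
o=bot.get_obs();print(o['q'].round(2),o['tcp_rot'],o['ee_pos'])
go(.5,.15,.3,177.4)"
```

```text
[-3.4600e+00  1.0920e+01  2.6710e+01  1.0625e+02 -3.0000e-02 -1.0000e+01] [ 179.94774869   -0.46222629 -173.46672335] [ 0.56451809 -0.03430717  0.31905587]
tool shift 0.0431 0.1905 0.0191 turn 0.159
```

>>> arm_command([
  [-0.06,0.18,0.059,0.159],
  [-0.06,0.18,0.059,0.159],
  [-0.06,0.18,0.059,0.159],
  [-0.06,0.18,0.059,0.159],
  [-0.06,0.18,0.059,0.159],
], hand=0.06)

```text
time: 14.2
ee_pos: [0.6017, 0.1564, 0.2563]
tcp_rot: [-180.0, -0.7, 178.0]
wrist_force: [0.2, 0.1, -0.6]
opening: 0.0597
grasp_force: 0.0
```

>>> arm_command([
  [0,0,0,0],
  [0,0,0,0],
  [0,0,0,0],
  [0,0,0,0],
  [0,0,0,0],
])

```text
time: 14.7
ee_pos: [0.6021, 0.1509, 0.2603]
tcp_rot: [-180.0, -0.4, 177.7]
wrist_force: [-0.7, 0.4, 0.9]
opening: 0.0597
grasp_force: 0.0
```

```bash
python3 wr.py w3 lever_ball lever_pivot mark axle; python3 -c "
from h import *
go(.6035,.151,.111,177.4)"
```

```text
[1.400e+01 1.650e+01 2.660e+01 1.005e+02 1.000e-01 1.630e+01] [0.6021 0.1511 0.2602] [-179.99   -0.43  177.74]
lever_ball [([261.0, 187.5], 0.82)]
lever_pivot [([261.1, 272.3], 0.55), ([157.9, 233.7], 0.19)]
mark [([79.9, 248.7], 0.78)]
axle [([157.9, 233.3], 0.68)]
tool shift -0.0015 -0.0006 0.1488 turn 0.007
```

View pics/w3.png

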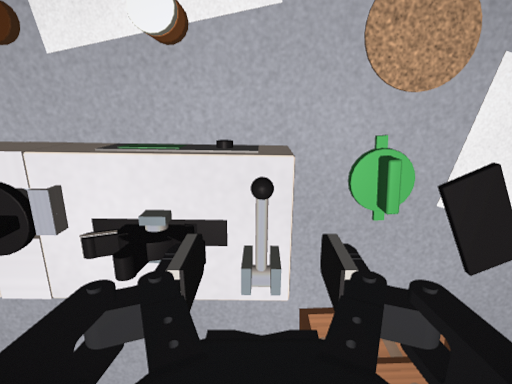

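```bash
python3 -c "
from h import *
c={'T':np.load('w3.npy'),'K':np.array([[297.09,0,261.78],[0,297.09,191.86],[0,0,1]])}
print(onz(c,(261.5,188),.13),[onz(c,(80,247),z).round(4) for z in (.1,.12,.14,.16)], onz(c,(261,272),.13))"
```

```text
[0.60413821 0.15137145 0.13      ] [array([ 0.6722, -0.0543,  0.1   ]), array([ 0.6628, -0.0404,  0.12  ]), array([ 0.6534, -0.0266,  0.14  ]), array([ 0.6441, -0.0128,  0.16  ])] [0.69385868 0.14718317 0.13      ]
```

>>> arm_command([
  [-0.001,0,0.05,0.005],
  [-0.001,0,0.1,0.005],
  [-0.001,0,0.13,0.005],
  [-0.001,0,0.149,0.005],
  [-0.001,0,0.149,0.005],
])

```text
time: 15.45
ee_pos: [0.6001, 0.1514, 0.1075]
tcp_rot: [-179.9, -0.8, 177.5]
wrist_force: [0.6, 0.2, -0.0]
opening: 0.0601
grasp_force: 0.0
```

>>> arm_command([
  [0,0,0,0],
  [0,0,0,0],
  [0,0,0,0],
  [0,0,0,0],
  [0,0,0,0],
], hand=0.01, grip_force=25)

```text
time: 15.95
ee_pos: [0.6025, 0.1512, 0.1118]
tcp_rot: [-179.9, -0.3, 177.5]
wrist_force: [1.6, -5.0, 1.6]
opening: 0.0201
grasp_force: 24.4
```

>>> arm_command([
  [-0.0005,0,-0.0095,0],
  [-0.002,0,-0.019,0],
  [-0.004,0,-0.028,0],
  [-0.0075,0,-0.037,0],
  [-0.0115,0,-0.0455,0],
])

```text
time: 16.45
ee_pos: [0.6134, 0.1507, 0.1562]
tcp_rot: [-179.9, -0.5, 177.5]
wrist_force: [0.3, -5.3, -4.8]
opening: 0.0199
grasp_force: 24.6
```

>>> arm_command([
  [-0.005,0,-0.008,0],
  [-0.0105,0,-0.0155,0],
  [-0.017,0,-0.0225,0],
  [-0.0245,0,-0.029,0],
  [-0.032,0,-0.0345,0],
])

```text
time: 16.95
ee_pos: [0.6455, 0.149, 0.1906]
tcp_rot: [-179.9, -0.6, 177.5]
wrist_force: [-3.5, -6.4, -1.7]
opening: 0.0202
grasp_force: 24.5
```

>>> arm_command([
  [-0.002,0,-0.001,0],
  [-0.004,0,-0.002,0],
  [-0.005,0,-0.003,0],
  [-0.005,0,-0.003,0],
  [-0.005,0,-0.003,0],
])

```text
time: 17.45
ee_pos: [0.6505, 0.1488, 0.1935]
tcp_rot: [-179.9, -0.5, 177.5]
wrist_force: [-3.5, -6.7, 0.2]
opening: 0.0201
grasp_force: 24.9
```

```bash
python3 - <<'E'
from h import *
o=bot.get_obs();print(o['ee_pos'],o['wrist_force'],o['opening'],o['grasp_force'])
for n in ('side','top'):
    c=cam(n,n+'1.png')
    for t in ['lever_ball','mark']:print(n,t,[(np.round(d['location'],1),round(d['confidence'],2)) for d in bot.mark_of(n,t)])
E
```

```text
[0.65048866 0.14880263 0.19350044] [-3.4946164  -6.74871391  0.221809  ] 0.020109868163210202 24.860407412052155
side lever_ball [(array([187.7, 197. ]), 0.47)]
side mark [(array([212.1, 191.7]), 0.55)]
top lever_ball []
top mark [(array([313.2, 245.4]), 0.62), (array([253. , 139.8]), 0.56)]
```

>>> arm_command([
  [-0.002,0,-0.001,0],
  [-0.004,0,-0.002,0],
  [-0.005,0,-0.003,0],
  [-0.006,0,-0.003,0],
  [-0.006,0,-0.003,0],
])

```text
time: 18.25
ee_pos: [0.6529, 0.1487, 0.1942]
tcp_rot: [-179.8, -1.1, 177.5]
wrist_force: [-19.2, -6.2, -6.7]
opening: 0.0197
grasp_force: 24.9
```

```bash
python3 - <<'E'
from h import *
b=cv2.imread('pics/side1.png');cv2.imwrite('pics/s1c.png',cv2.resize(b[140:270,130:300],None,fx=4,fy=4,interpolation=3))
E
```

```text
(no output)
```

View pics/s1c.png

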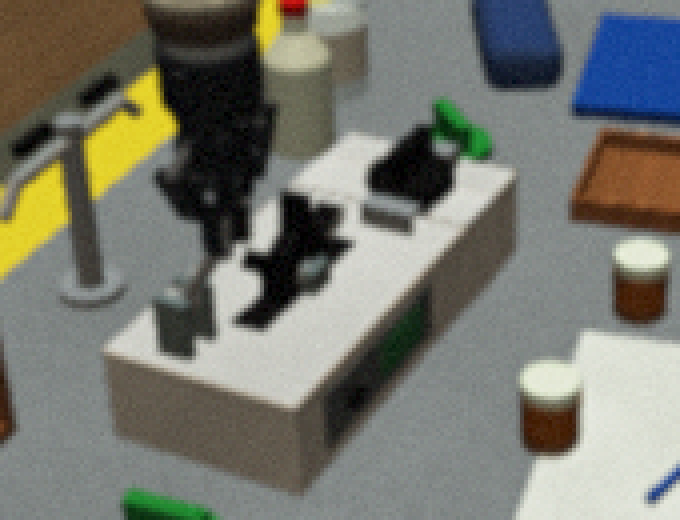

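>>> arm_command([
  [0.004,0,0.002,0],
  [0.004,0,0.002,0],
  [0.004,0,0.002,0],
  [0.004,0,0.002,0],
  [0.004,0,0.002,0],
], hand=0.06)

```text
time: 18.75
ee_pos: [0.6531, 0.1497, 0.1947]
tcp_rot: [-180.0, -0.4, 177.5]
wrist_force: [-0.2, 0.3, 0.0]
opening: 0.0599
grasp_force: 0.0
```

>>> arm_command([
  [0,0,-0.04,0],
  [0,0,-0.08,0],
  [0,0,-0.1,0],
  [0,0,-0.1,0],
  [0,0,-0.1,0],
])

```text
time: 19.25
ee_pos: [0.6541, 0.1496, 0.2941]
tcp_rot: [-180.0, -0.4, 177.5]
wrist_force: [1.8, -0.1, 0.5]
opening: 0.0596
grasp_force: 0.0
```

>>> arm_command([
  [0.05,-0.02,0,0],
  [0.05,-0.07,0,0],
  [0.05,-0.11,0,0],
  [0.05,-0.12,0,0],
  [0.05,-0.12,0,0],
], hand=0.0)

```text
time: 19.75
ee_pos: [0.5981, 0.0304, 0.2937]
tcp_rot: [-180.0, -0.5, 177.4]
wrist_force: [0.0, -0.2, -0.9]
opening: 0.0001
grasp_force: 0.0
```

```bash
python3 wr.py w4 lever_ball lever_pivot mark axle cover_grip
```

```text
[  3.   14.8  28.4 104.1   0.    5.6] [0.5984 0.0316 0.2938] [-179.99   -0.54  177.43]
lever_ball [([406.1, 250.3], 0.61)]
lever_pivot [([205.4, 233.6], 0.56)]
mark [([204.9, 236.7], 0.94)]
axle [([266.3, 222.7], 0.57)]
cover_grip [([470.3, 175.8], 0.94), ([11.8, 233.5], 0.83), ([111.6, 215.5], 0.68)]
```

View pics/w4.png

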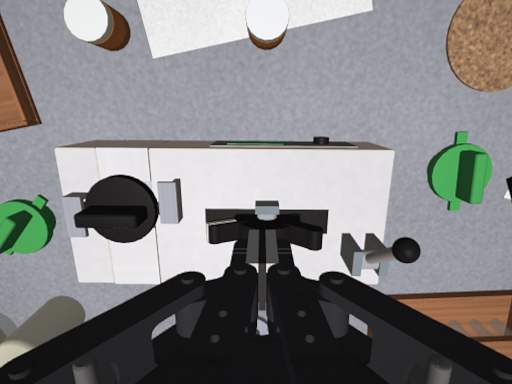

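```bash
cat >> h.py <<'E'
K_W=np.array([[297.09,0,261.78],[0,297.09,191.86],[0,0,1]])
def wc(n): return {'T':np.load(n+'.npy'),'K':K_W}
O=np.array([.6562,-.0207,0]);YI=np.radians(-2.57)
RI=R.from_euler('z',YI).as_matrix()
inst=lambda P:RI.T@(np.asarray(P)-O)
world=lambda P:RI@np.asarray(P)+O
def onplane(c,px,axis,val): # instrument-frame plane
    o,d=ray(c,px);o=inst(o);d=RI.T@d;return o+d*(val-o[axis])/d[axis]
E
python3 - <<'E'
from h import *
c=wc('w4');c3=wc('w3')
print('axle inst',inst([.6637,.0335,.1]),'slot w4',inst(onz(c,(267,221),.09)),'slot w3',inst(onz(c3,(160,232.5),.09)),'ball0',inst([.6038,.1513,.13]))
ax=inst([.6637,.0335,.1])
print('ball raised',onplane(c,(406,250),1,inst([.6038,.1513,.13])[1]))
for xx in (-.008,.003,.014): print('mark',xx,onplane(c,(207,236),0,ax[0]+xx-.003), onplane(c3,(80,247),0,ax[0]+xx-.003))
for P in [(-.09,.2,.09),(-.09,-.2,.09),(.09,.2,.09)]: print(proj(c,world(P)))
E
```

```text
axle inst [0.00506213 0.05448178 0.1       ] slot w4 [0.00371781 0.05551677 0.09      ] slot w3 [0.00401552 0.05438946 0.09      ] ball0 [-0.06005976  0.16947739  0.13      ]
ball raised [-0.01728103  0.16947739  0.21026587]
mark -0.008 [-0.00593787 -0.00688413  0.15610999] [-0.00593787 -0.00142426  0.14689871]
mark 0.003 [ 0.00506213 -0.01179947  0.13165777] [ 0.00506213 -0.01615596  0.1248902 ]
mark 0.014 [ 0.01606213 -0.0167148   0.10720556] [ 0.01606213 -0.03088766  0.10288168]
[392.01877813 145.02481744]
[ 46.66988286 145.74481952]
[376.0675533  281.82396394]
```

```bash
python3 - <<'E'
from h import *
go(*world([.0045,.010,.20]),177.43)
E
```

```text
tool shift -0.0643 -0.0413 0.0943 turn 0.003
```

>>> arm_command([
  [-0.02,-0.015,0,0.003],
  [-0.045,-0.03,0.03,0.003],
  [-0.064,-0.041,0.06,0.003],
  [-0.064,-0.041,0.094,0.003],
  [-0.064,-0.041,0.094,0.003],
])

```text
time: 20.55
ee_pos: [0.6582, -0.0114, 0.1939]
tcp_rot: [-180.0, -1.0, 177.4]
wrist_force: [-0.5, -0.3, -0.1]
opening: 0.0
grasp_force: 0.0
```

>>> arm_command([
  [0,0,0.02,0],
  [0,0,0.04,0],
  [0,0,0.05,0],
  [0,0,0.05,0],
  [0,0,0.05,0],
])

```text
time: 21.05
ee_pos: [0.6599, -0.0115, 0.152]
tcp_rot: [-180.0, -0.4, 177.4]
wrist_force: [0.2, 0.2, 0.6]
opening: -0.0001
grasp_force: 0.0
```

>>> arm_command([
  [0,0.005,0,0],
  [0,0.01,0,0],
  [0,0.015,0,0],
  [0,0.02,0,0],
  [0,0.025,0,0],
])

```text
time: 21.55
ee_pos: [0.6608, 0.0134, 0.1506]
tcp_rot: [-180.0, -0.4, 177.3]
wrist_force: [0.8, -1.7, 1.6]
opening: 0.0001
grasp_force: 0.9
```

>>> arm_command([
  [0,0.005,0,0],
  [0,0.01,0,0],
  [0,0.015,0,0],
  [0,0.02,0,0],
  [0,0.024,0,0],
])

```text
time: 22.05
ee_pos: [0.6616, 0.0375, 0.1499]
tcp_rot: [-180.0, -0.5, 177.3]
wrist_force: [-0.2, -1.3, -0.7]
opening: -0.0002
grasp_force: 0.8
```

>>> arm_command([
  [0,0.0075,0.005,0],
  [0,0.011,0.008,0],
  [0,0.015,0.01,0],
  [0,0.021,0.012,0],
  [0,0.027,0.013,0],
])

```text
time: 22.55
ee_pos: [0.6628, 0.0642, 0.1368]
tcp_rot: [-180.0, -0.5, 177.3]
wrist_force: [-0.5, -2.7, 1.2]
opening: 0.0003
grasp_force: 0.9
```

```bash
python3 - <<'E'
from h import *
c=cam('side'); b=c['color'];cv2.imwrite('pics/s2c.png',cv2.resize(b[140:270,130:300],None,fx=4,fy=4,interpolation=3))
print([ (d['location'],d['confidence']) for d in bot.mark_of('side','mark')])
E
```

```text
[([203.3, 184.8], 0.87)]
```

View pics/s2c.png

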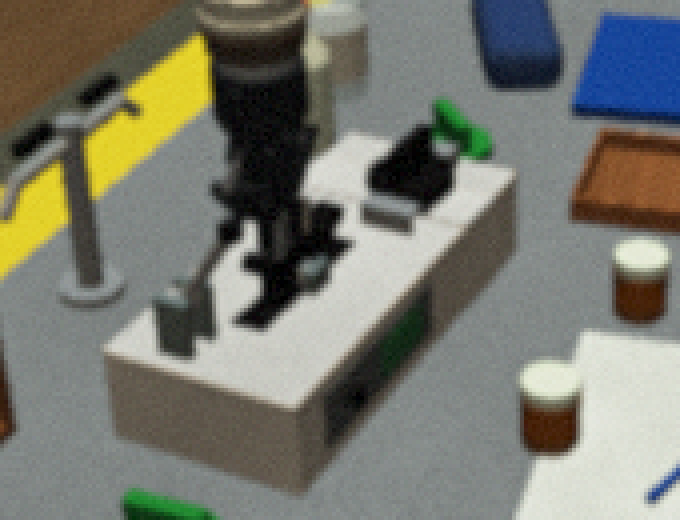

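>>> arm_command([
  [0,0,-0.03,0],
  [0,0,-0.07,0],
  [0.02,-0.01,-0.1,0],
  [0.05,-0.02,-0.12,0],
  [0.07,-0.03,-0.12,0],
])

```text
time: 23.15
ee_pos: [0.5922, 0.0374, 0.2615]
tcp_rot: [180.0, -0.2, 177.4]
wrist_force: [0.3, -0.9, 0.4]
opening: 0.0001
grasp_force: 0.0
```

>>> arm_command([
  [0.03,0,0,0],
  [0.03,0,0,0],
  [0.03,0,0,0],
  [0.03,0,0,0],
  [0.03,0,0,0],
], hand=0.06)

```text
time: 23.65
ee_pos: [0.5633, 0.0388, 0.2576]
tcp_rot: [-180.0, -0.5, 177.3]
wrist_force: [-0.7, -0.9, 0.1]
opening: 0.0598
grasp_force: 0.0
```

```bash
python3 wr.py w5 mark axle; python3 -c "
import cv2
a=cv2.imread('pics/w5.png');cv2.imwrite('pics/w5c.png',cv2.resize(a[130:300,150:400],None,fx=3,fy=3))
from h import *
go(*world([.0045,.055,.20]),177.43)"
```

```text
[ 3.9  8.2 16.6 98.9  0.   6.6] [0.5632 0.0388 0.2576] [-179.98   -0.5   177.34]
mark [([250.7, 305.7], 0.92), ([261.4, 265.6], 0.55), ([82.4, 53.3], 0.35)]
axle [([258.6, 261.1], 0.69)]
tool shift -0.1002 -0.0001 0.0576 turn -0.002
```

View pics/w5c.png

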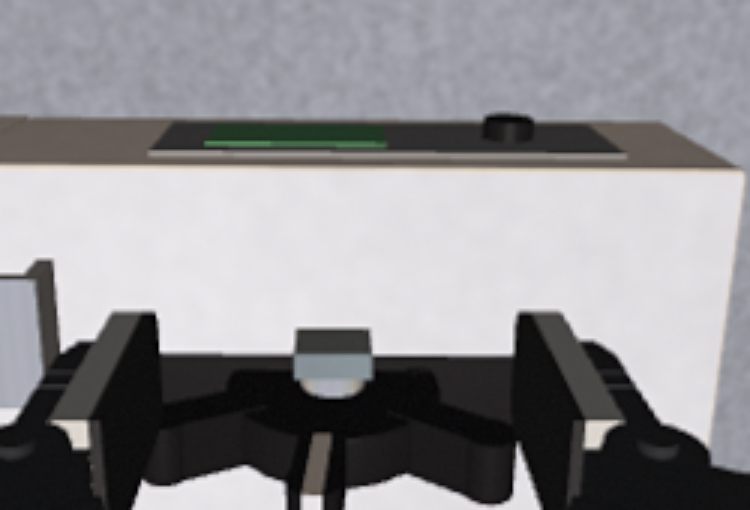

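>>> arm_command([
  [-0.03,0,0,0],
  [-0.06,0,0.02,0],
  [-0.09,0,0.04,0],
  [-0.1,0,0.058,0],
  [-0.1,0,0.058,0],
], hand=0.045)

```text
time: 24.3
ee_pos: [0.6617, 0.0339, 0.1949]
tcp_rot: [-179.9, -0.8, 177.3]
wrist_force: [-0.1, -0.2, -0.2]
opening: 0.0449
grasp_force: 0.0
```

>>> arm_command([
  [0,0,0.02,0],
  [0,0,0.04,0],
  [0,0,0.058,0],
  [0,0,0.058,0],
  [0,0,0.058,0],
])

```text
time: 24.8
ee_pos: [0.6611, 0.0341, 0.1428]
tcp_rot: [-180.0, -0.4, 177.3]
wrist_force: [1.0, 0.3, 0.9]
opening: 0.0454
grasp_force: 0.0
```

>>> arm_command([
  [0,0,0,0],
  [0,0,0,0],
  [0,0,0,0],
  [0,0,0,0],
  [0,0,0,0],
], hand=0.01, grip_force=25)

```text
time: 25.3
ee_pos: [0.662, 0.0339, 0.1431]
tcp_rot: [-180.0, -0.3, 177.3]
wrist_force: [-0.9, -0.9, 6.5]
opening: 0.0173
grasp_force: 24.2
```

>>> arm_command([
  [0,0,0,0],
  [0,0,0,0],
  [0,0,0,0],
  [0,0,0,0],
  [0,0,0,0],
], hand=0.045)

```text
time: 25.8
ee_pos: [0.6616, 0.0341, 0.1411]
tcp_rot: [-180.0, -0.5, 177.3]
wrist_force: [0.1, -0.0, 0.8]
opening: 0.0447
grasp_force: 0.0
```

>>> arm_command([
  [0,0,-0.03,0],
  [0,0,-0.06,0],
  [0.03,0,-0.1,0],
  [0.06,0,-0.115,0],
  [0.1,-0.02,-0.115,0],
], hand=0.06)

```text
time: 26.3
ee_pos: [0.5621, 0.0199, 0.2593]
tcp_rot: [180.0, -0.2, 177.4]
wrist_force: [0.5, -0.9, 0.9]
opening: 0.0603
grasp_force: 0.0
```

>>> arm_command([
  [0,0,0,0],
  [0,0,0,0],
  [0,0,0,0],
  [0,0,0,0],
  [0,0,0,0],
])

```text
time: 26.8
ee_pos: [0.5624, 0.0189, 0.2565]
tcp_rot: [-180.0, -0.5, 177.3]
wrist_force: [0.6, -0.7, -0.5]
opening: 0.0601
grasp_force: 0.0
```

```bash
python3 wr.py w6 mark axle; python3 -c "
import cv2
a=cv2.imread('pics/w6.png');cv2.imwrite('pics/w6c.png',cv2.resize(a[180:330,180:380],None,fx=3.5,fy=3.5))"
```

```text
[ 1.9  7.9 16.2 98.7  0.   4.6] [0.5623 0.0189 0.2566] [-179.98   -0.5   177.35]
mark [([286.1, 309.9], 0.78)]
axle [([278.0, 262.6], 0.96), ([98.9, 51.6], 0.49)]
```

View pics/w6c.png

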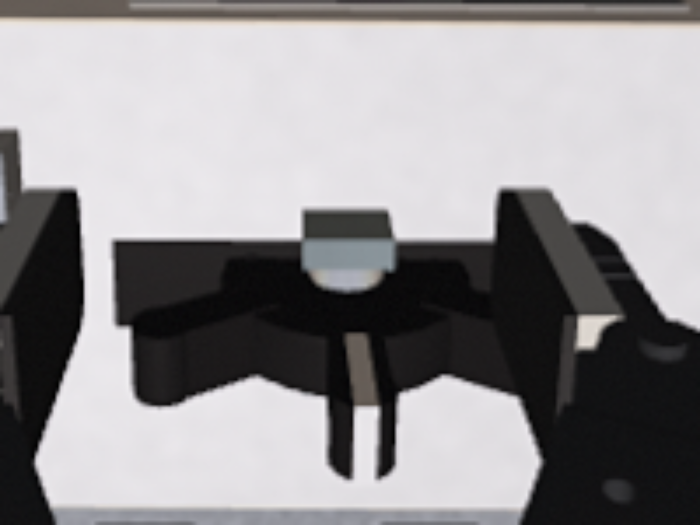

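```bash
python3 -c "
from h import *
c=wc('w6')
print(inst(onz(c,(284.9,315.7),.173)),inst(onz(c,(284.5,296),.173)),onplane(c,(282,275.7),0,-.006),onplane(c,(279,247),0,-.02))
go(*world([-.0173,.1695,.30]),177.4)"
```

```text
[0.01213881 0.0565853  0.173     ] [-0.00820675  0.05584878  0.173     ] [-0.006       0.05606948  0.13673765] [-0.02        0.05484739  0.10169975]
tool shift -0.0783 0.1343 -0.0433 turn -0.001
```

>>> arm_command([
  [0,0,-0.043,0],
  [-0.03,0.04,-0.043,0],
  [-0.05,0.09,-0.043,0],
  [-0.078,0.134,-0.043,0],
  [-0.078,0.134,-0.043,0],
])

```text
time: 27.45
ee_pos: [0.6483, 0.1534, 0.2952]
tcp_rot: [-180.0, -0.7, 177.5]
wrist_force: [0.4, 0.7, -0.8]
opening: 0.0604
grasp_force: 0.0
```

>>> arm_command([
  [0,0,0.04,0],
  [0,0,0.08,0],
  [0,0,0.107,0],
  [0,0,0.107,0],
  [0,0,0.107,0],
])

```text
time: 27.95
ee_pos: [0.6452, 0.1487, 0.1933]
tcp_rot: [-180.0, -0.5, 177.3]
wrist_force: [-0.7, 0.7, 0.6]
opening: 0.06
grasp_force: 0.0
```

>>> arm_command([
  [0,0,0,0],
  [0,0,0,0],
  [0,0,0,0],
  [0,0,0,0],
  [0,0,0,0],
], hand=0.01)

```text
time: 28.45
ee_pos: [0.6456, 0.1488, 0.194]
tcp_rot: [-180.0, -0.4, 177.3]
wrist_force: [-2.6, -1.7, 5.6]
opening: 0.0199
grasp_force: 24.2
```

>>> arm_command([
  [0.0075,0,0.0055,0],
  [0.015,0,0.012,0],
  [0.0215,0,0.0185,0],
  [0.027,0,0.026,0],
  [0.032,0,0.0345,0],
])

```text
time: 28.95
ee_pos: [0.6133, 0.1505, 0.1592]
tcp_rot: [180.0, -0.4, 177.3]
wrist_force: [0.8, -0.8, 3.3]
opening: 0.02
grasp_force: 25.0
```

>>> arm_command([
  [0.004,0,0.0085,0],
  [0.0075,0,0.0175,0],
  [0.0095,0,0.0265,0],
  [0.011,0,0.036,0],
  [0.0115,0,0.0455,0],
])

```text
time: 29.45
ee_pos: [0.6011, 0.1511, 0.1119]
tcp_rot: [-180.0, -0.5, 177.3]
wrist_force: [-0.1, -0.2, 3.7]
opening: 0.02
grasp_force: 26.1
```

>>> arm_command([
  [0,0,0.002,0],
  [0,0,0.004,0],
  [0,0,0.005,0],
  [0,0,0.005,0],
  [0,0,0.005,0],
])

```text
time: 29.95
ee_pos: [0.6011, 0.1511, 0.1089]
tcp_rot: [180.0, -0.4, 177.3]
wrist_force: [-4.4, 0.2, 9.8]
opening: 0.0202
grasp_force: 26.5
```

>>> arm_command([
  [0,0,0.003,0],
  [0,0,0.005,0],
  [0,0,0.005,0],
  [0,0,0.005,0],
  [0,0,0.005,0],
])

```text
time: 30.45
ee_pos: [0.6022, 0.1511, 0.1051]
tcp_rot: [180.0, -0.3, 177.3]
wrist_force: [-1.2, -0.2, 13.8]
opening: 0.0199
grasp_force: 27.9
```

>>> arm_command([
  [0,0,0,0],
  [0,0,0,0],
  [0,0,0,0],
  [0,0,0,0],
  [0,0,0,0],
], hand=0.06)

```text
time: 30.95
ee_pos: [0.6011, 0.1509, 0.1024]
tcp_rot: [-180.0, -0.5, 177.3]
wrist_force: [0.6, -0.1, -0.1]
opening: 0.0599
grasp_force: 0.0
```

>>> arm_command([
  [0,0,-0.05,0],
  [0,0,-0.1,0],
  [0,0,-0.14,0],
  [0.0,0,-0.14,0],
  [0.0,0,-0.14,0],
])

```text
time: 31.45
ee_pos: [0.6028, 0.1511, 0.2435]
tcp_rot: [180.0, -0.4, 177.3]
wrist_force: [-0.4, -0.2, -0.4]
opening: 0.0598
grasp_force: 0.0
```

```bash
python3 wr.py w7 lever_ball lever_pivot; python3 - <<'E'
from h import *
c=wc('w7')
s=cam('side');print([(d['location'],d['confidence']) for d in bot.mark_of('side','lever_ball')],proj(s,world([-.06,.1695,.13])),proj(c,world([-.06,.1695,.13])))
a=np.hstack([cv2.resize(s['color'][190:250,160:240],None,fx=5,fy=5),cv2.resize(cv2.imread('pics/w7.png')[140:260,200:360],None,fx=2.5,fy=2.5)])
cv2.imwrite('pics/lev.png',a)
E
```

```text
[14.  16.  23.9 98.4  0.1 16.7] [0.6023 0.151  0.242 ] [-179.97   -0.5   177.34]
lever_ball [([261.7, 191.1], 0.58)]
lever_pivot [([259.1, 282.7], 0.75), ([142.0, 209.3], 0.31)]
[([201.6, 222.4], 0.45), ([289.5, 212.0], 0.44), ([274.8, 299.7], 0.44)] [201.60378566 222.34697572] [261.2075737  191.76063163]
```

View pics/lev.png

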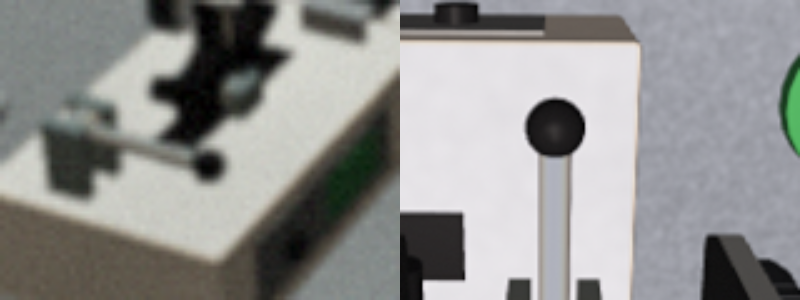

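>>> arm_command([
  [-0.02,-0.04,-0.03,0],
  [-0.02,-0.09,-0.03,0],
  [-0.03,-0.14,-0.03,0],
  [-0.03,-0.19,-0.03,0],
  [-0.04,-0.24,-0.03,0],
], hand=0.07)

```text
time: 32.2
ee_pos: [0.6299, -0.0878, 0.2722]
tcp_rot: [-180.0, -0.5, 177.3]
wrist_force: [0.6, -0.4, -0.3]
opening: 0.0699
grasp_force: 0.0
```

>>> arm_command([
  [-0.004,-0.046,0,0.15],
  [-0.004,-0.046,0,0.3],
  [-0.004,-0.046,0,0.45],
  [-0.004,-0.046,0,0.59],
  [-0.004,-0.046,0,0.74],
])

```text
time: 32.7
ee_pos: [0.6323, -0.1323, 0.2715]
tcp_rot: [-179.6, -0.4, 134.6]
wrist_force: [-0.9, -0.0, -0.7]
opening: 0.0699
grasp_force: 0.0
```

>>> arm_command([
  [0,0,0,0.15],
  [0,0,0,0.3],
  [0,0,0,0.45],
  [0,0,0,0.59],
  [0,0,0,0.74],
])

```text
time: 33.2
ee_pos: [0.6323, -0.132, 0.2715]
tcp_rot: [-179.4, -0.0, 92.2]
wrist_force: [0.2, 0.3, -0.4]
opening: 0.0699
grasp_force: 0.0
```

>>> arm_command([
  [0,0,0,0.09],
  [0,0,0,0.09],
  [0,0,0,0.09],
  [0,0,0,0.09],
  [0,0,0,0.09],
])

```text
time: 33.7
ee_pos: [0.6325, -0.1321, 0.2724]
tcp_rot: [-179.5, 0.0, 87.5]
wrist_force: [0.0, 0.5, 0.7]
opening: 0.07
grasp_force: 0.0
```

```bash
python3 wr.py w8 cover_grip cover_ear chamber; python3 - <<'E'
from h import *
c=wc('w8')
print(inst(onz(wc('w4'),(121,209),.113)))
for d in bot.mark_of('wrist','cover_grip'): print('grip',inst(onz(c,d['location'],.132)),d['confidence'])
for d in bot.mark_of('wrist','cover_ear'): print('ear',inst(onz(c,d['location'],.106)),d['confidence'])
E
```

```text
[-1.180e+01  2.120e+01  3.390e+01  1.032e+02 -1.000e-01  8.080e+01] [ 0.6325 -0.1321  0.2724] [-1.7953e+02  2.0000e-02  8.7440e+01]
cover_grip [([25.4, 335.0], 0.89), ([304.2, 299.5], 0.74)]
cover_ear [([328.0, 309.5], 0.73), ([109.0, 193.1], 0.65), ([265.0, 124.7], 0.61)]
chamber []
[-0.0203583  -0.11249381  0.113     ]
grip [-0.29443852 -0.29513918  0.132     ] 0.89
grip [ 0.02550825 -0.24604094  0.132     ] 0.74
ear [ 0.05914395 -0.27905008  0.106     ] 0.73
ear [-0.1869436  -0.13169311  0.106     ] 0.65
ear [-0.01808956 -0.05927332  0.106     ] 0.61
```

View pics/w8.png

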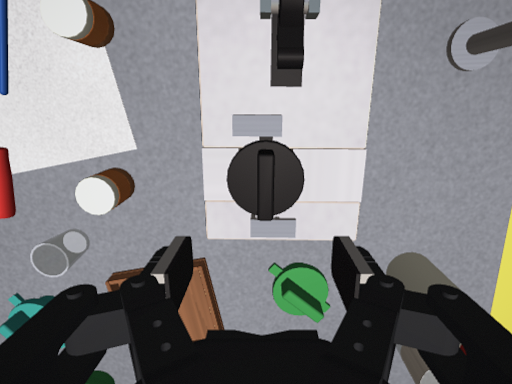

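```bash
python3 - <<'E'
from h import *
c=wc('w8')
print(inst(onz(c,(265.5,177.5),.113)),inst(onz(c,(265.5,185),.147)), 'lugs mid',inst(onz(c,(257.5,125),.111)),inst(onz(c,(273,228),.111)))
print('grip tri w1,w2',inst([.6337,-.1363,.1293]), 'edges', inst(onz(c,(200,60),.09)),inst(onz(c,(377,40),.09)))
go(*world([-.0185,-.1145,.20]),87.43)
E
```

```text
[-0.0174611  -0.11247574  0.113     ] [-0.01765617 -0.11149669  0.147     ] lugs mid [-0.0255794  -0.05926076  0.111     ] [-0.00902709 -0.16998164  0.111     ]
grip tri w1,w2 [-0.01729387 -0.11649263  0.1293    ] edges [-0.0835867   0.00337444  0.09      ] [0.09215341 0.02132574 0.09      ]
tool shift -0.0022 0.0001 0.0725 turn -0.001
```

>>> arm_command([
  [-0.001,0,0.05,0],
  [-0.001,0,0.09,0],
  [-0.001,0,0.13,0],
  [-0.001,0,0.1525,0],
  [-0.001,0,0.1525,0],
])

```text
time: 34.5
ee_pos: [0.6294, -0.1327, 0.1161]
tcp_rot: [-179.2, -0.0, 87.4]
wrist_force: [-0.3, 0.2, 0.5]
opening: 0.0699
grasp_force: 0.0
```

>>> arm_command([
  [0,0,0,0],
  [0,0,0,0],
  [0,0,0,0],
  [0,0,0,0],
  [0,0,0,0],
], hand=0.005, grip_force=50)

```text
time: 35.0
ee_pos: [0.6323, -0.1332, 0.1216]
tcp_rot: [-179.7, 0.0, 87.4]
wrist_force: [3.8, -0.7, 5.3]
opening: 0.0155
grasp_force: 31.7
```

>>> arm_command([
  [0,0,0,0],
  [0,0,0.002,0],
  [0,0,0.004,0],
  [0,0,0.006,0],
  [0,0,0.007,0],
])

```text
time: 35.5
ee_pos: [0.6324, -0.1332, 0.1151]
tcp_rot: [-179.8, 0.1, 87.4]
wrist_force: [1.2, 0.3, 11.5]
opening: 0.0149
grasp_force: 55.9
```

>>> arm_command([
  [0,0,0,0],
  [0,0,0,0],
  [0,0,0,0],
  [0,0,0,0],
  [0,0,0,0],
])

```text
time: 36.0
ee_pos: [0.6324, -0.1332, 0.1151]
tcp_rot: [-179.8, 0.0, 87.4]
wrist_force: [3.5, -0.3, 8.3]
opening: 0.0149
grasp_force: 55.5
```

>>> arm_command([
  [0,0,0,-0.08],
  [0,0,0,-0.18],
  [0,0,0,-0.3],
  [0,0,0,-0.42],
  [0,0,0,-0.54],
])

```text
time: 36.5
ee_pos: [0.6316, -0.1334, 0.1145]
tcp_rot: [-179.7, -0.1, 118.6]
wrist_force: [-0.3, -0.8, 7.7]
opening: 0.0148
grasp_force: 55.4
```

>>> arm_command([
  [0,0,0,-0.12],
  [0,0,0,-0.24],
  [0,0,0,-0.36],
  [0,0,0,-0.48],
  [0,0,0,-0.6],
])

```text
time: 37.0
ee_pos: [0.6315, -0.1335, 0.1145]
tcp_rot: [-179.8, -0.3, 153.0]
wrist_force: [0.1, -1.2, 7.2]
opening: 0.0148
grasp_force: 55.4
```

>>> arm_command([
  [0,0,0,-0.12],
  [0,0,0,-0.24],
  [0,0,0,-0.36],
  [0,0,0,-0.4],
  [0,0,0,-0.4],
])

```text
time: 37.5
ee_pos: [0.6317, -0.134, 0.1146]
tcp_rot: [-179.9, -0.3, 175.7]
wrist_force: [0.4, -3.4, 6.6]
opening: 0.0147
grasp_force: 55.3
```

```bash
python3 -c "
from h import *
o=bot.get_obs();print(o['wrist_force'],o['torque'],o['tcp_rot'],o['opening'],o['ee_pos'])
for n in ('side','top'):
  c=cam(n,n+'3.png')
  print([(d['location'],d['confidence']) for d in bot.mark_of(n,'cover_ear')])
  w=world([-.018,-.1135,.106]); print([proj(c,w+.056*np.array([np.cos(a),np.sin(a),0])).round() for a in np.radians([87.4,-92.6,177.4,-2.6])])
"
```

```text
[ 0.38516506 -3.43942324  6.62193984] [-0.85311048 -0.06263681  0.12979954] [-179.85804265   -0.3280156   175.66933556] 0.01473159413600359 [ 0.63169912 -0.13400945  0.11462844]
[([190.6, 278.9], 0.91), ([341.1, 185.5], 0.86), ([247.6, 189.3], 0.58), ([346.7, 175.6], 0.58), ([237.6, 172.5], 0.56), ([322.4, 210.0], 0.35)]
[array([225., 191.]), array([239., 177.]), array([246., 187.]), array([219., 181.])]
[([389.6, 259.5], 0.85), ([148.3, 174.3], 0.78), ([372.3, 257.9], 0.66), ([346.3, 128.5], 0.64)]
[array([264., 151.]), array([299., 152.]), array([281., 169.]), array([282., 134.])]
```

>>> arm_command([
  [0,0,-0.01,0],
  [0,0,-0.02,0],
  [0,0,-0.03,0],
  [0,0,-0.045,0],
  [0,0,-0.06,0],
])

```text
time: 38.2
ee_pos: [0.6314, -0.1325, 0.1737]
tcp_rot: [180.0, -0.5, 175.6]
wrist_force: [-0.4, -0.3, -1.3]
opening: 0.0148
grasp_force: 54.1
```

>>> arm_command([
  [0,0,-0.03,0],
  [0,0,-0.06,0],
  [0,0,-0.09,0],
  [0,0,-0.12,0],
  [0,0,-0.14,0],
])

```text
time: 38.7
ee_pos: [0.6326, -0.1324, 0.3158]
tcp_rot: [180.0, -0.4, 175.6]
wrist_force: [0.4, -0.6, -0.8]
opening: 0.0149
grasp_force: 54.1
```

```bash
python3 -c "
from h import *
o=bot.get_obs();print(o['wrist_force'],o['torque'],o['tcp_rot'],o['opening'],o['ee_pos'])
c=cam('side','side4.png'); t=cam('top')
print('mat',[(d['location'],d['confidence']) for d in bot.mark_of('top','mat_top')],[(d['location'],d['confidence']) for d in bot.mark_of('side','mat_top')])
for d in bot.mark_of('top','mat_top'): print(onz(t,d['location'],.004))
for d in bot.mark_of('side','mat_top'): print(onz(c,d['location'],.004))
for n,k,lo,hi in (('top',t,(120,185),(160,235)),('side',c,(190,285),(255,345))):
  hsv=cv2.cvtColor(k['color'],cv2.COLOR_BGR2HSV); sub=hsv[lo[1]:hi[1],lo[0]:hi[0]]
  m=((sub[...,0]<20)&(sub[...,1]>70)).astype(np.uint8); cc=max(cv2.findContours(m,0,2)[0],key=cv2.contourArea); e=cv2.fitEllipse(cc); p=(e[0][0]+lo[0],e[0][1]+lo[1]); print(n,e,onz(k,p,.004))
w3=wc('w3'); im=cv2.imread('pics/w3.png')
go(.447,.353,.25)
"
```

```text
[ 0.38078788 -0.5687405  -0.83084924] [-0.02075854 -0.05921383  0.01299926] [179.98420491  -0.36374992 175.64299384] 0.014898095013932935 [ 0.63256599 -0.13239921  0.31576531]
mat [([133.7, 212.6], 0.72)] [([217.8, 312.8], 0.63)]
[0.44639762 0.36350142 0.004     ]
[0.45100011 0.35925649 0.004     ]
top ((17.310813903808594, 26.953718185424805), (39.51018524169922, 40.85128402709961), 49.26424026489258) [0.44853746 0.35135065 0.004     ]
side ((28.86432647705078, 28.023324966430664), (37.5247917175293, 50.2866325378418), 82.32160949707031) [0.44793908 0.35888736 0.004     ]
tool shift 0.2221 0.4703 0.0613 turn 0
```

>>> arm_command([
  [0.018,0.038,0,0],
  [0.036,0.076,0,0],
  [0.054,0.114,0,0],
  [0.072,0.152,0,0],
  [0.09,0.19,0,0],
])

```text
time: 39.5
ee_pos: [0.5562, 0.0646, 0.3122]
tcp_rot: [-180.0, -0.6, 175.6]
wrist_force: [0.5, 0.2, -1.0]
opening: 0.0151
grasp_force: 54.1
```

>>> arm_command([
  [0.018,0.038,0,0],
  [0.036,0.076,0,0],
  [0.054,0.114,0,0],
  [0.072,0.152,0.02,0],
  [0.09,0.19,0.04,0],
])

```text
time: 40.0
ee_pos: [0.4808, 0.261, 0.2728]
tcp_rot: [-180.0, -0.5, 175.6]
wrist_force: [0.5, 0.4, -1.0]
opening: 0.0151
grasp_force: 54.2
```

>>> arm_command([
  [0.018,0.038,0.02,0],
  [0.036,0.076,0.05,0],
  [0.042,0.092,0.08,0],
  [0.042,0.092,0.11,0],
  [0.042,0.092,0.12,0],
])

```text
time: 40.5
ee_pos: [0.444, 0.3538, 0.1498]
tcp_rot: [-179.7, -0.7, 175.7]
wrist_force: [0.0, 0.5, -1.3]
opening: 0.0152
grasp_force: 54.1
```

>>> arm_command([
  [0,0,0,0],
  [0,0,0,0],
  [0,0,0,0],
  [0,0,0,0],
  [0,0,0,0],
])

```text
time: 41.0
ee_pos: [0.4467, 0.3545, 0.1554]
tcp_rot: [180.0, -0.4, 175.6]
wrist_force: [-0.1, 0.3, -1.5]
opening: 0.0155
grasp_force: 54.1
```

```bash
python3 -c "
from h import *
o=bot.get_obs();print(o['wrist_force'],o['tcp_rot'],o['opening'],o['q'])
go(.448,.355,.052)
c=cam('wrist'); h=cv2.cvtColor(c['color'],cv2.COLOR_BGR2HSV); m=((h[...,0]<20)&(h[...,1]>70)).astype(np.uint8)
cs=sorted(cv2.findContours(m,0,2)[0],key=cv2.contourArea)[-1]; e=cv2.minEnclosingCircle(cs); print(cv2.boundingRect(cs),proj(c,[.448,.355,.004]),[proj(c,[.448+.07*np.cos(a),.355+.07*np.sin(a),.004]).round() for a in (0,1.57,3.14,4.71)])
cv2.imwrite('pics/w9.png',c['color'])
"
```

```text
[-0.07858304  0.27452876 -1.50779785] [179.97815966  -0.40237616 175.58991226] 0.015453472933889016 [38.29169066  7.1692435   4.06146731 87.17311796  0.28893375 42.70114683]
tool shift -0.0012 0.0006 0.1034 turn 0
(192, 113, 137, 93) [261.51605771 181.76742982] [array([267., 244.]), array([330., 177.]), array([256., 111.]), array([193., 187.])]
```

View pics/w9.png

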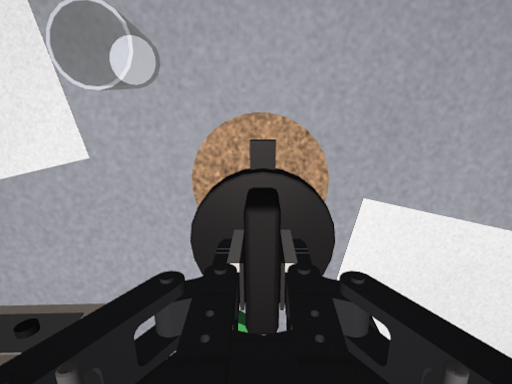

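>>> arm_command([
  [-0.001,0,0.03,0],
  [-0.001,0,0.055,0],
  [-0.001,0,0.075,0],
  [-0.001,0,0.09,0],
  [-0.001,0,0.099,0],
])

```text
time: 41.55
ee_pos: [0.4462, 0.3542, 0.0544]
tcp_rot: [-179.9, -0.5, 175.6]
wrist_force: [0.6, -0.4, -0.6]
opening: 0.015
grasp_force: 54.2
```

>>> arm_command([
  [0,0,0.001,0],
  [0,0,0.002,0],
  [0,0,0.003,0],
  [0,0,0.003,0],
  [0,0,0.003,0],
])

```text
time: 42.05
ee_pos: [0.4467, 0.3546, 0.0531]
tcp_rot: [-180.0, -0.4, 175.6]
wrist_force: [-0.0, -0.5, -1.1]
opening: 0.0149
grasp_force: 54.2
```

>>> arm_command([
  [0,0,0.001,0],
  [0,0,0.002,0],
  [0,0,0.002,0],
  [0,0,0.002,0],
  [0,0,0.002,0],
])

```text
time: 42.55
ee_pos: [0.4466, 0.3548, 0.052]
tcp_rot: [180.0, -0.4, 175.6]
wrist_force: [-2.9, -1.0, 8.8]
opening: 0.0153
grasp_force: 55.6
```

>>> arm_command([
  [0,0,0,0],
  [0,0,0,0],
  [0,0,0,0],
  [0,0,0,0],
  [0,0,0,0],
], hand=0.06)

```text
time: 43.05
ee_pos: [0.4464, 0.3544, 0.0503]
tcp_rot: [-180.0, -0.5, 175.6]
wrist_force: [0.1, -0.3, -0.4]
opening: 0.0598
grasp_force: 0.0
```

>>> arm_command([
  [0,0,-0.03,0],
  [0,0,-0.08,0],
  [0,0,-0.13,0],
  [0,0,-0.18,0],
  [0,0,-0.2,0],
])

```text
time: 43.55
ee_pos: [0.4487, 0.3549, 0.2559]
tcp_rot: [179.8, -0.2, 175.6]
wrist_force: [0.4, 0.6, 0.2]
opening: 0.0597
grasp_force: 0.0
```

```bash
python3 - <<'E'
from h import *
c=cam('wrist')
for t in ('cover_grip','cover_ear'): print(t,[(np.round(d['location'],1),round(d['confidence'],2),onz(c,d['location'],.062 if t[-1]=='p' else .036).round(3)) for d in bot.mark_of('wrist',t)])
t=cam('top','top5.png');s=cam('side','side5.png')
for n,k in (('top',t),('side',s)): print(n,[(np.round(d['location']),round(d['confidence'],2),onz(k,d['location'],.031).round(3)) for d in bot.mark_of(n,'jar0_mid')])
# white lids in top
h=cv2.cvtColor(t['color'],cv2.COLOR_BGR2HSV);m=((h[...,2]>200)&(h[...,1]<40)).astype(np.uint8)
n,l,st,ce=cv2.connectedComponentsWithStats(m)
for i in range(1,n):
    if st[i,4]>40: print(st[i],onz(t,ce[i],.062).round(3))
o=bot.get_obs();print(o['ee_pos'],o['tcp_rot'],o['q'])
E
```

```text
cover_grip [(array([262.4, 168.8]), 0.82, array([0.446, 0.357, 0.062])), (array([231.6, 302.6]), 0.58, array([0.622, 0.303, 0.062]))]
cover_ear [(array([260.8, 121.8]), 0.73, array([0.395, 0.36 , 0.036])), (array([228. , 254.2]), 0.58, array([0.565, 0.302, 0.036]))]
top [(array([290., 214.]), 0.46, array([ 0.436, -0.162,  0.031])), (array([134., 212.]), 0.17, array([0.448, 0.353, 0.031]))]
side [(array([281., 210.]), 0.78, array([ 0.448, -0.147,  0.031]))]
[379  67   8   7  43] [ 0.921 -0.48   0.062]
[276 120  18   9 108] [ 0.736 -0.144  0.062]
[  40  124   66   47 1209] [0.668 0.556 0.062]
[240 139  19  14  41] [ 0.657 -0.036  0.062]
[ 83 159  39  35 335] [0.561 0.439 0.062]
[ 36 161  34  36 379] [0.555 0.616 0.062]
[276 163  15  11  51] [ 0.586 -0.149  0.062]
[ 12 170  31  25 328] [0.543 0.702 0.062]
[  0 191  33  33 340] [0.464 0.733 0.062]
[284 205  14  14 159] [ 0.444 -0.162  0.062]
[  50  206  117  139 2143] [0.247 0.428 0.062]
[  9 209  18  21  59] [0.414 0.731 0.062]
[ 189  210   94   76 4728] [0.331 0.02  0.062]
[214 314  63  33 509] [ 0.089 -0.018  0.062]
[163 343  39  41 451] [-0.03   0.184  0.062]
[212 368  28  16 249] [-0.071  0.04   0.062]
[0.44762867 0.35413353 0.24872603] [-179.85981266   -0.57817791  175.61421092] [38.20482167  8.88825344 16.32545081 97.95773426  0.28807145 42.58859482]
```

>>> arm_command([
  [0,-0.05,0,0.14],
  [0,-0.1,0,0.28],
  [-0.002,-0.15,0.01,0.42],
  [-0.002,-0.2,0.02,0.56],
  [-0.003,-0.25,0.03,0.7],
], hand=0.075)

```text
time: 44.4
ee_pos: [0.4308, 0.1061, 0.2197]
tcp_rot: [-179.6, -0.4, 135.2]
wrist_force: [1.4, -0.7, 0.5]
opening: 0.075
grasp_force: 0.0
```

>>> arm_command([
  [-0.02,-0.024,0,0.14],
  [-0.04,-0.048,0,0.28],
  [-0.04,-0.048,0.01,0.42],
  [-0.04,-0.048,0.02,0.56],
  [-0.04,-0.048,0.02,0.67],
])

```text
time: 44.9
ee_pos: [0.4255, 0.0451, 0.1989]
tcp_rot: [-179.3, -0.1, 96.7]
wrist_force: [0.6, -0.1, -0.5]
opening: 0.0746
grasp_force: 0.0
```

>>> arm_command([
  [0,0,0,0],
  [0,0,0,0],
  [0,0,0,0],
  [0,0,0,0],
  [0,0,0,0],
])

```text
time: 45.4
ee_pos: [0.4266, 0.0457, 0.2013]
tcp_rot: [-179.5, -0.1, 97.2]
wrist_force: [-0.7, -0.1, 0.5]
opening: 0.0747
grasp_force: 0.0
```

```bash
cat > jar.py <<'E'
from h import *
import sys
def jar(tag):
    c=cam('wrist',tag+'.png');o=bot.get_obs();print(o['q'].round(1),o['ee_pos'].round(4),o['tcp_rot'].round(2))
    for d in bot.mark_of('wrist','jar0_mid'): print('mid',np.round(d['location'],1),round(d['confidence'],2),onz(c,d['location'],.031).round(4))
    # lid circle: brightest round blob nearest expected
    g=cv2.medianBlur(c['color'],5); h=cv2.cvtColor(g,cv2.COLOR_BGR2HSV)
    m=((h[...,1]>90)&(h[...,0]<20)&(h[...,2]<140)&(h[...,2]>20)).astype(np.uint8)
    n,l,st,ce=cv2.connectedComponentsWithStats(m)
    for i in range(1,n):
        if st[i,4]>150: print('brown',st[i],onz(c,ce[i],.02).round(3))
    np.save(tag+'.npy',c['T'])
    return c
if __name__=='__main__': jar(sys.argv[1])
E
python3 jar.py j1
```

```text
[  6.1 -11.6  -9.   93.    0.   88.9] [0.4266 0.0457 0.2013] [-1.7955e+02 -6.0000e-02  9.7170e+01]
mid [258.6 337. ] 0.72 [ 0.4463 -0.1643  0.031 ]
brown [246 151  37  14 204] [0.424 0.065 0.02 ]
brown [237 303  41  31 866] [ 0.443 -0.145  0.02 ]
```

View pics/j1.png

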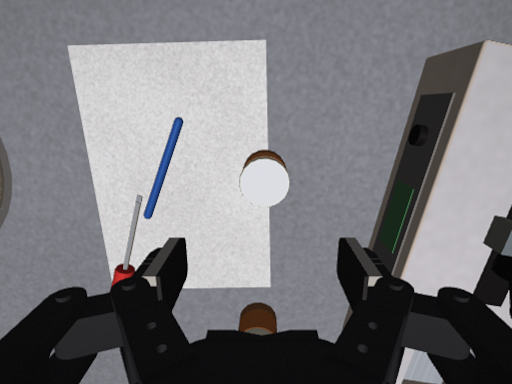

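```bash
python3 -c "
from h import *
c=wc('j1');p=onz(c,(264.5,182.5),.062);print(p);go(p[0],p[1],.017,97.2)"
```

```text
[0.42697346 0.04577688 0.062     ]
tool shift 0.0001 0.0004 0.1843 turn -0.001
```

>>> arm_command([
  [0,0,0.045,0],
  [0,0,0.09,0],
  [0,0,0.135,0],
  [0,0,0.17,0],
  [0,0,0.184,0],
])

```text
time: 46.0
ee_pos: [0.4231, 0.0454, 0.0141]
tcp_rot: [-179.3, -0.1, 97.1]
wrist_force: [-0.5, 0.4, 0.7]
opening: 0.0747
grasp_force: 0.0
```

>>> arm_command([
  [0,0,0,0],
  [0,0,0,0],
  [0,0,0,0],
  [0,0,0,0],
  [0,0,0,0],
], hand=0.04, grip_force=45)

```text
time: 46.5
ee_pos: [0.4262, 0.0457, 0.0189]
tcp_rot: [-179.7, -0.1, 97.1]
wrist_force: [-0.3, 0.6, 7.0]
opening: 0.0491
grasp_force: 47.2
```

>>> arm_command([
  [0,0,-0.03,0],
  [0,0,-0.07,0],
  [0,0,-0.11,0],
  [0,0,-0.15,0],
  [0,0,-0.16,0],
])

```text
time: 47.0
ee_pos: [0.4279, 0.0458, 0.1821]
tcp_rot: [-179.9, -0.1, 97.1]
wrist_force: [0.2, 0.5, -2.2]
opening: 0.049
grasp_force: 47.1
```

```bash
python3 - <<'E'
from h import *
t=cam('top');s=cam('side')
for n,k in (('top',t),('side',s)): print(n,[(np.round(d['location'],1),round(d['confidence'],2),onz(k,d['location'],.006).round(4)) for d in bot.mark_of(n,'tray_floor')])
h=cv2.cvtColor(t['color'],cv2.COLOR_BGR2HSV);m=((h[...,0]<20)&(h[...,1]>90)).astype(np.uint8);m[:150]=0;m[:,:300]=0;m[240:]=0
m=cv2.morphologyEx(m,cv2.MORPH_CLOSE,np.ones((7,7)))
cs=max(cv2.findContours(m,0,2)[0],key=cv2.contourArea);e=cv2.minAreaRect(cs);print(e)
P=np.array([onz(t,p,.028) for p in cv2.boxPoints(e)]);print(P.round(4),P.mean(0))
go(.463,-.3345,.16,97.2)
E
```

```text
top [(array([352.7, 206.7]), 0.79, array([ 0.4632, -0.3762,  0.006 ]))]
side [(array([294.6, 189.1]), 0.67, array([ 0.461 , -0.3465,  0.006 ]))]
((351.3243103027344, 204.44598388671875), (45.374122619628906, 45.209720611572266), 80.53767395019531)
[[ 0.5318 -0.2822  0.028 ]
 [ 0.5563 -0.4322  0.028 ]
 [ 0.4065 -0.4514  0.028 ]
 [ 0.3826 -0.3034  0.028 ]] [ 0.46930866 -0.36730934  0.028     ]
tool shift -0.3817 -0.0105 0.0162 turn -0.001
```

>>> arm_command([
  [-0.035,0,0,0],
  [-0.075,0,0,0],
  [-0.115,0,0,0],
  [-0.155,0,0,0],
  [-0.195,-0.005,0,0],
])

```text
time: 47.7
ee_pos: [0.445, -0.1499, 0.175]
tcp_rot: [-179.4, -0.1, 97.1]
wrist_force: [0.4, 0.8, -1.1]
opening: 0.0494
grasp_force: 47.1
```

>>> arm_command([
  [-0.04,-0.001,0,0],
  [-0.08,-0.002,0,0],
  [-0.12,-0.004,0,0],
  [-0.16,-0.005,0,0],
  [-0.187,-0.006,0.01,0],
])

```text
time: 48.2
ee_pos: [0.4623, -0.3371, 0.1654]
tcp_rot: [-179.5, -0.1, 97.0]
wrist_force: [0.8, 1.3, -1.1]
opening: 0.049
grasp_force: 47.1
```

>>> arm_command([
  [0,0,0.01,0],
  [0,0,0.01,0],
  [0,0,0.01,0],
  [0,0,0.01,0],
  [0,0,0.01,0],
])

```text
time: 48.7
ee_pos: [0.463, -0.3341, 0.1576]
tcp_rot: [-179.6, -0.0, 97.2]
wrist_force: [-0.5, 0.5, -0.9]
opening: 0.0489
grasp_force: 47.1
```

```bash
python3 - <<'E'
from h import *
c=cam('wrist')
print([(np.round(d['location'],1),round(d['confidence'],2),onz(c,d['location'],.006).round(4)) for d in bot.mark_of('wrist','tray_floor')])
h=cv2.cvtColor(c['color'],cv2.COLOR_BGR2HSV);m=((h[...,0]<20)&(h[...,1]>90)&(h[...,2]>45)).astype(np.uint8)
n,l,st,ce=cv2.connectedComponentsWithStats(m);print([s for s in st[1:] if s[4]>300])
for C in [(.5318,-.2822),(.5563,-.4322),(.4065,-.4514),(.3826,-.3034)]: print(proj(c,[*C,.028]).round())
o=bot.get_obs();print(o['opening'],o['grasp_force'])
go(.464,-.334,.0255,97.2)
cv2.imwrite('pics/tr.png',c['color'])
i=max(range(1,n),key=lambda i:st[i,4]);ys,xs=np.where(l==i);P=np.array([onz(c,(x,y),.028)[:2] for x,y in zip(xs[::7],ys[::7])]);print('brown span',P.min(0),P.max(0),cv2.minAreaRect(P.astype(np.float32)))
E
```

```text
[]
[array([246,   0,  45,  14, 457], dtype=int32), array([  185,   137,   163,   127, 15370], dtype=int32)]
[347. 139.]
[341. 286.]
[196. 286.]
[180. 142.]
0.04879167093616116 47.06617087125778
tool shift 0.0002 0.0011 0.1321 turn -0.001
brown span [ 0.38692163 -0.4161777 ] [ 0.54567163 -0.28107081] ((0.4673151671886444, -0.35150372982025146), (0.1477150022983551, 0.12351562082767487), 7.9989213943481445)
```

>>> arm_command([
  [0,0.001,0.035,0],
  [0,0.001,0.07,0],
  [0,0.001,0.1,0],
  [0,0.001,0.118,0],
  [0,0.001,0.126,0],
])

```text
time: 49.3
ee_pos: [0.4619, -0.3339, 0.0291]
tcp_rot: [-179.4, -0.2, 97.1]
wrist_force: [0.1, -0.4, -1.0]
opening: 0.0488
grasp_force: 47.1
```

>>> arm_command([
  [0,0,0.002,0],
  [0,0,0.004,0],
  [0,0,0.006,0],
  [0,0,0.007,0],
  [0,0,0.007,0],
])

```text
time: 49.8
ee_pos: [0.463, -0.3351, 0.025]
tcp_rot: [-179.6, 0.0, 97.1]
wrist_force: [-0.7, -0.3, 3.2]
opening: 0.0491
grasp_force: 47.3
```

>>> arm_command([
  [0,0,0,0],
  [0,0,0,0],
  [0,0,0,0],
  [0,0,0,0],
  [0,0,0,0],
], hand=0.063)

```text
time: 50.3
ee_pos: [0.4625, -0.3346, 0.0239]
tcp_rot: [-179.5, -0.1, 97.1]
wrist_force: [-0.0, 0.3, 0.1]
opening: 0.0634
grasp_force: 0.0
```

>>> arm_command([
  [0,0,-0.03,0],
  [0,0,-0.07,0],
  [0,0,-0.11,0],
  [0,0,-0.15,0],
  [0,0,-0.18,0],
])

```text
time: 50.8
ee_pos: [0.4642, -0.3348, 0.2068]
tcp_rot: [-179.6, 0.0, 97.1]
wrist_force: [0.7, 0.3, 0.9]
opening: 0.0625
grasp_force: 0.0
```

```bash
python3 -c "
from h import *
o=bot.get_obs();print(o['ee_pos'],o['wrist_force'])
for n in ('top','side'):
  k=cam(n);print(n,[(np.round(d['location'],1),round(d['confidence'],2),onz(k,d['location'],.031).round(3),onz(k,d['location'],.037).round(3)) for d in bot.mark_of(n,'jar0_mid')])
go(.445,-.164,.20,97.2)"
```

```text
[ 0.46422179 -0.33480855  0.2067905 ] [0.74476656 0.32257435 0.89494606]
top [(array([288.7, 215.6]), 0.6, array([ 0.432, -0.158,  0.031]), array([ 0.432, -0.158,  0.037]))]
side [(array([282.9, 210.1]), 0.82, array([ 0.442, -0.149,  0.031]), array([ 0.439, -0.141,  0.037]))]
tool shift 0.172 0.002 0.0043 turn -0.001
```

>>> arm_command([
  [0.05,0,0,0],
  [0.1,0,0,0],
  [0.15,0.002,0,0],
  [0.172,0.002,0.006,0],
  [0.172,0.002,0.006,0],
], hand=0.075)

```text
time: 51.5
ee_pos: [0.4437, -0.1611, 0.1964]
tcp_rot: [-179.4, -0.1, 97.3]
wrist_force: [0.8, 0.4, -0.5]
opening: 0.0752
grasp_force: 0.0
```

>>> arm_command([
  [0,0,0,0],
  [0,0,0,0],
  [0,0,0,0],
  [0,0,0,0],
  [0,0,0,0],
])

```text
time: 52.0
ee_pos: [0.4446, -0.1643, 0.198]
tcp_rot: [-179.5, -0.1, 97.1]
wrist_force: [-0.2, 1.7, -0.0]
opening: 0.0747
grasp_force: 0.0
```

```bash
python3 - <<'E'
from jar import jar
from h import *
c=jar('j2'); h=cv2.cvtColor(c['color'],cv2.COLOR_BGR2HSV)
m=((h[...,2]>190)&(h[...,1]<40)).astype(np.uint8)
n,l,st,ce=cv2.connectedComponentsWithStats(m)
for i in range(1,n):
    if st[i,4]>200: print('white',st[i],ce[i],onz(c,(st[i,0]+st[i,2]/2-.5,st[i,1]+st[i,3]/2-.5),.062).round(4))
go(.445,-.164,.017,97.2)
E
```

```text
[-20.2  -5.5  -4.1  91.9  -0.2  62.8] [ 0.4447 -0.1642  0.198 ] [-1.7953e+02 -6.0000e-02  9.7080e+01]
mid [266.1 176.5] 0.7 [ 0.4468 -0.1644  0.031 ]
brown [100  95  18  88 343] [ 0.276 -0.148  0.02 ]
brown [246 147  37  14 176] [ 0.441 -0.14   0.02 ]
brown [ 202  268  123   72 2086] [ 0.463 -0.307  0.02 ]
brown [239 284  43  42 979] [ 0.46  -0.325  0.02 ]
white [  70    0   46  110 2936] [93.1897139  39.16553134] [ 0.2839 -0.069   0.062 ]
white [  110     0   170   129 20365] [197.70739013  64.31740732] [ 0.3715 -0.0658  0.062 ]
white [  381     0   131   275 20018] [458.73663703 141.65845739] [ 0.605  -0.0999  0.062 ]
white [ 239  154   51   50 1961] [263.98572157 178.34676186] [ 0.4439 -0.1595  0.062 ]
white [239 317  43  18 541] [260.51201479 325.66913124] [ 0.4604 -0.3276  0.062 ]
tool shift 0.0 0.0003 0.1811 turn -0.002
```

>>> arm_command([
  [0.003,0,0.045,0],
  [0.003,0,0.09,0],
  [0.003,0,0.135,0],
  [0.003,0,0.167,0],
  [0.003,0,0.18,0],
])

```text
time: 52.6
ee_pos: [0.441, -0.1602, 0.015]
tcp_rot: [-179.3, -0.2, 97.1]
wrist_force: [0.2, -0.3, 0.1]
opening: 0.0752
grasp_force: 0.0
```

>>> arm_command([
  [0,0,0,0],
  [0,0,0,0],
  [0,0,0,0],
  [0,0,0,0],
  [0,0,0,0],
], hand=0.04, grip_force=45)

```text
time: 53.1
ee_pos: [0.4438, -0.1612, 0.0197]
tcp_rot: [-179.7, 0.0, 97.1]
wrist_force: [-0.3, 0.1, 6.4]
opening: 0.0494
grasp_force: 47.2
```

>>> arm_command([
  [0,0,-0.03,0],
  [0,0,-0.07,0],
  [0,0,-0.11,0],
  [0,0,-0.15,0],
  [0,0,-0.16,0],
])

```text
time: 53.6
ee_pos: [0.4455, -0.1613, 0.1831]
tcp_rot: [-179.9, 0.1, 97.1]
wrist_force: [-0.5, -0.4, -1.1]
opening: 0.0494
grasp_force: 47.2
```

```bash
python3 -c "
from h import *
go(.473,-.4014,.16,97.2)"
```

```text
tool shift -0.2417 -0.0025 0.0231 turn -0.001
```

>>> arm_command([
  [-0.045,0,0,0],
  [-0.09,0,0,0],
  [-0.14,0,0,0],
  [-0.19,-0.002,0,0],
  [-0.235,-0.0025,0,0],
])

```text
time: 54.1
ee_pos: [0.4704, -0.3965, 0.1772]
tcp_rot: [-179.5, -0.1, 97.1]
wrist_force: [1.6, 0.8, -2.1]
opening: 0.0487
grasp_force: 47.2
```

>>> arm_command([
  [-0.0067,0,0.01,0],
  [-0.0067,0,0.023,0],
  [-0.0067,0,0.023,0],
  [-0.0067,0,0.023,0],
  [-0.0067,0,0.023,0],
])

```text
time: 54.6
ee_pos: [0.4717, -0.3999, 0.1559]
tcp_rot: [-179.6, -0.0, 97.2]
wrist_force: [0.8, -0.8, -1.0]
opening: 0.0493
grasp_force: 47.3
```

```bash
python3 - <<'E'
from h import *
c=cam('wrist'); h=cv2.cvtColor(c['color'],cv2.COLOR_BGR2HSV)
m=((h[...,2]>190)&(h[...,1]<40)).astype(np.uint8)
n,l,st,ce=cv2.connectedComponentsWithStats(m)
for i in range(1,n):
    if st[i,4]>200: print('white',st[i],onz(c,(st[i,0]+st[i,2]/2-.5,st[i,1]+st[i,3]/2-.5),.068).round(4))
o=bot.get_obs();print(o['opening'],o['grasp_force'])
go(.473,-.4014,.026,97.2)
E
```

```text
white [ 230   82   65   67 3398] [ 0.4619 -0.3354  0.068 ]
white [ 200  238  124   97 9613] [ 0.4797 -0.4809  0.068 ]
0.0486440863848468 47.25959658622742
tool shift -0.0015 0.001 0.13 turn -0.0
```

>>> arm_command([
  [-0.001,0.001,0.035,0],
  [-0.001,0.001,0.07,0],
  [-0.001,0.001,0.1,0],
  [-0.001,0.001,0.116,0],
  [-0.001,0.001,0.124,0],
])

```text
time: 55.15
ee_pos: [0.4713, -0.4011, 0.0301]
tcp_rot: [-179.5, -0.1, 97.2]
wrist_force: [0.5, -0.1, -1.0]
opening: 0.0493
grasp_force: 47.3
```

>>> arm_command([
  [0,0,0.002,0],
  [0,0,0.004,0],
  [0,0,0.006,0],
  [0,0,0.007,0],
  [0,0,0.007,0],
])

```text
time: 55.65
ee_pos: [0.4721, -0.4024, 0.0258]
tcp_rot: [-179.6, 0.0, 97.1]
wrist_force: [-1.5, 1.3, 5.0]
opening: 0.049
grasp_force: 47.9
```

>>> arm_command([
  [0,0,0,0],
  [0,0,0,0],
  [0,0,0,0],
  [0,0,0,0],
  [0,0,0,0],
], hand=0.063)

```text
time: 56.15
ee_pos: [0.4714, -0.4018, 0.0238]
tcp_rot: [-179.5, -0.1, 97.1]
wrist_force: [-0.2, -0.1, -0.1]
opening: 0.063
grasp_force: 0.0
```

>>> arm_command([
  [0,0,-0.03,0],
  [0,0,-0.07,0],
  [0,0,-0.11,0],
  [0,0,-0.15,0],
  [0,0,-0.18,0],
])

```text
time: 56.65
ee_pos: [0.4731, -0.4019, 0.2068]
tcp_rot: [-179.6, 0.0, 97.1]
wrist_force: [0.1, -0.0, -0.3]
opening: 0.0629
grasp_force: 0.0
```

>>> arm_command([
  [0.03,-0.03,0,0],
  [0.06,-0.07,0,0],
  [0.09,-0.11,0,0],
  [0.12,-0.13,0,0],
  [0.12,-0.13,0,0],
])

```text
time: 57.15
ee_pos: [0.3267, -0.2967, 0.2062]
tcp_rot: [-179.6, -0.0, 97.1]
wrist_force: [0.8, -0.4, 0.2]
opening: 0.0628
grasp_force: 0.0
```

```bash
python3 - <<'E'
from h import *
t=cam('top','topf.png');s=cam('side','sidef.png');w=cam('wrist','wf.png')
for n,k in (('top',t),('side',s),('wrist',w)):
  for q,z in (('jar0_mid',.037),('beaker',0),('beaker_small',0),('cover_grip',.062),('mark',.173),('lever_ball',.13)): print(n,q,[(np.round(d['location']).tolist(),round(d['confidence'],2),onz(k,d['location'],z).round(3).tolist()) for d in bot.mark_of(n,q)])
h=cv2.cvtColor(t['color'],cv2.COLOR_BGR2HSV);m=((h[...,2]>190)&(h[...,1]<50)).astype(np.uint8)
n,l,st,ce=cv2.connectedComponentsWithStats(m)
for i in range(1,n):
    if 60<st[i,4]<400 and 180<ce[i,1]<260: print(st[i],onz(t,ce[i],.068).round(3))
b=cv2.imread('pics/top0.png').astype(int);print('beaker diff',[np.abs(t['color'][y-14:y+14,x-14:x+14].astype(int)-b[y-14:y+14,x-14:x+14]).mean().round(1) for x,y in ((165,249),(317,244),(227,217))])
E
```

```text
top jar0_mid [([364.0, 206.0], 0.54, [0.461, -0.407, 0.037])]
top beaker [([167.0, 250.0], 0.73, [0.319, 0.249, 0.0])]
top beaker_small [([315.0, 246.0], 0.58, [0.331, -0.248, 0.0])]
top cover_grip [([151.0, 157.0], 0.81, [0.627, 0.297, 0.062]), ([132.0, 211.0], 0.73, [0.448, 0.354, 0.062]), ([248.0, 149.0], 0.68, [0.65, -0.024, 0.062]), ([335.0, 139.0], 0.65, [0.685, -0.314, 0.062])]
top mark [([228.0, 135.0], 0.76, [0.669, 0.034, 0.173])]
top lever_ball [([191.0, 159.0], 0.48, [0.604, 0.154, 0.13])]
side jar0_mid [([297.0, 179.0], 0.48, [0.461, -0.375, 0.037]), ([292.0, 187.0], 0.28, [0.46, -0.307, 0.037])]
side beaker [([275.0, 298.0], 0.6, [0.327, 0.243, 0.0])]
side beaker_small [([320.0, 210.0], 0.5, [0.329, -0.247, 0.0])]
side cover_grip [([217.0, 299.0], 0.93, [0.447, 0.364, 0.062]), ([344.0, 184.0], 0.88, [0.271, -0.368, 0.062]), ([169.0, 270.0], 0.65, [0.628, 0.314, 0.062]), ([240.0, 170.0], 0.42, [0.686, -0.318, 0.062]), ([319.0, 208.0], 0.29, [0.313, -0.162, 0.062])]
side mark [([202.0, 185.0], 0.83, [0.673, 0.014, 0.173])]
side lever_ball [([201.0, 224.0], 0.7, [0.602, 0.158, 0.13])]
wrist jar0_mid [([373.0, 278.0], 0.89, [0.473, -0.407, 0.037])]
wrist beaker []
wrist beaker_small [([277.0, 125.0], 0.66, [0.338, -0.247, 0.0])]
wrist cover_grip [([202.0, 235.0], 0.58, [0.272, -0.365, 0.062])]
wrist mark []
wrist lever_ball []
[358 196  15  14 164] [ 0.471 -0.403  0.068]
[338 199  14  14 165] [ 0.462 -0.337  0.068]
beaker diff [np.float64(5.0), np.float64(4.8), np.float64(20.4)]
```

```bash
python3 -c "
from workcell import bot
print(bot.job_done())"
```

```text
the job is handed in; nothing more can be done
None
```

I handed the job in at about 57 s. The wheel mark points up and the lever is fully down again. The black cover stands in the middle of the mat, and both jars found on the bench are in the tray. The beakers are where they were. I checked the end state by camera and the networks; the judge returned no result.

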